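# Fetch the butter dish from behind the jar and the pepper mill

### The arm

A 7-joint arm with a two-finger parallel gripper is mounted at the origin on the work surface. World frame = base frame: x ahead of the robot, y to its left, z up, the work surface at z = 0. Lengths are in m, angles in rad, forces in N, time in s.
With the tool pointing down it reaches from about 0.425 to 0.95 m from the base axis. Payload 4.7 kg.
Tool frame: the origin (TCP) lies at the very end of the fingers, on their centre line; the grasp point (between the pads) lies r.tcp_to_grasp behind it (r.tcp_to_grasp is the distance from the TCP to the grasp point, in m); x points along the fingers, y is the direction in which the jaws open and shut, and the axes are right-handed (so a half turn about x gives the same grasp; the last joint's range is limited). The gripper opens to 87 mm and grips with 3 to 60 N. Pads are 19 mm wide; open, the fingers measure 117 mm over their backs; the gripper's body (75 mm by 190 mm) begins 51 mm behind the grasp point.
Start: joints at [-1.245, 0.469, -0.049, 1.532, 0.024, 1.141, -0.082], TCP at [0.234, 0.633, 0.223] pointing down, gripper open.
Joint ranges: [-2.59, 2.59], [-0.33, 1.99], [-1.39, 1.29], [0.1, 2.45], [-1.04, 4.18], [0.21, 1.99], [-2.66, 2.66]. Speed limits (rad/s): [2.57, 2.57, 3.14, 3.14, 3.14, 3.14, 3.14].

### API

Orientations are given as a unit quaternion [x, y, z, w].
In Python, from plant import r, capture, camera_info gives the robot as it stands. The module is installed in compiled form; this text tells all that it offers.
- The arm moves only by the tool send_rows, never from a script. Its argument "deltas" is a list that holds one entry, the list of rows, each a list of 7 numbers: the turn, a rotation vector about the tool's x, y, z in degrees, then the shift along the tool's x, y, z in m, then the closure, from 0 (fully open) to 1 (shut). A call has exactly 5 rows; each row is the pose to reach, as a shift and turn from the pose measured when the call began, along the tool's axes at that moment; what a row does not reach only later rows make up. A row lasts 1/8 s, in which the tool goes at most 62.5 mm and 10.7 degrees, less where a joint would pass 70% of its speed; a pose out of reach is approached as far as the arm can. A call with a gripper value outside its range is refused whole. The fingers move at their own pace and stop on an object; "newtons" is the grip in N (left out, the last holds). Time passes only in rows, so rows that repeat a pose let the fingers close, or fill a call up. It gives the time, the measured TCP pose, the force and the opening at its end, in the units of the state.
- r.get_state(): the state, without advancing time (a new reading comes with each control period).
- capture(name): name is "side" or "top" or "wrist"; returns (picture, depth): 420x560x3 uint8, blue, green, red; 420x560 float32, m along the optical axis (not along the pixel's ray), 0 where there is no reading.
- camera_info(name): a dict with "vfov" (degrees; the focal length in pixels is half the picture's height over the tangent of half this angle, whatever the lens; pixels are square), "cx", "cy" (the principal point, pixels), "k1" (the pictures are not rectified: a ray, as slopes to the right and down, at radius r is drawn at 1 + k1 r^2 times it, then the intrinsics apply), "rvec" (rotation vector, rad) and "tvec" (3), from world to camera coordinates, as OpenCV has them; the wrist camera has in their place "T_tool_cam" (4x4, takes a point from camera to tool coordinates, whose origin is the TCP and whose axes are the tool frame's). Camera axes: x right, y down, z forward; pixel columns grow to the right and rows downward; lengths in m; the calibration is good to about 2 mm. A picture is of the moment at which its call begins: read the wrist's pose just before it. camera_info takes no time and is no camera call.
- r.hand_in(): hands the job in, once; it reports no verdict.
The state is a dict: "time_s": time; "joint_positions": joint angles; "joint_vel": joint speeds; "effort": joint torques, N m; "tool_pos": TCP position; "tool_rot": TCP orientation; "ft_force": force on the tool from outside, world axes, zero at the start; "torque": the same for the moment, N m; "finger_gap": opening from 0.0 (shut) to 1.0 (fully open).
Only numpy, scipy, OpenCV 4.12 (cv2) and the standard library are available. Lean on these libraries where they do the work, as an engineer would, in place of code of your own. Each camera call takes 0.05 s, during which the arm holds its last target. There are 200 camera calls.

### The job

The green butter dish stands in the caddy behind the glass jar and the pepper mill, too close for fingers to get at. Clear the jar and the mill upright onto the yellow tray, then set the butter dish in the middle of the beech board, lengthwise along it; only after that put the jar and the mill back in the caddy, each centred on the same inlay that it stood on at the start. Knock nothing over, and leave the mug, the tongs and the egg cup where they are.

Things in the scene. Friction and masses are not known exactly. Their poses are not given: they have to be found in the camera images.
- jar: Empty clear glass jar with a red screw lid (tight; jar and lid are one piece): upright cylinder 60 mm in diameter, 130 mm high, the lid being the top 26 mm at the same diameter. Origin at the centre of its underside, z up. About 0.2 kg. At the start it stands on one of the caddy's two inlays.
- mill: Dark wooden pepper mill, upright and round: foot 52 mm in diameter, waist 40 mm at 70 mm height, cylindrical head 46 mm in diameter from 100 to 138 mm height, small steel button on top, 150 mm high in all. Origin at the centre of its underside, z up. About 0.2 kg. At the start it stands on the other inlay, 80 mm from the jar, centre to centre.
- butter: Green ceramic butter dish, its lid fast on it (one piece): 105 mm long (its x), 60 mm wide (its y), 52 mm high, with a ridge 35 x 14 mm, 10 mm high, on top (62 mm in all). Origin at the centre of its underside. About 0.35 kg. At the start it lies in the caddy's back row, long side across the caddy, about 20 mm behind the jar and the mill.
- caddy: White enamel caddy, fixed; floor top 6 mm high, x -80 to 120, y +-95 mm about the origin (on the counter); x points to the back. Flat round inlays 72 mm wide: blue at (-35, 40) mm, cork at (-35, -40) mm. Thin steel rail, top 34 mm high, at the back (x = 115 mm) and both sides (y = +-90 mm, x = 30 to 115 mm); none in front.
- tray: Yellow plastic tray, fixed to the counter: 220 mm long (its x), 130 mm wide (its y), rim 12 mm high and 5 mm thick, inner floor 5 mm above the counter. Origin on the counter under its centre. Holds the jar and the mill side by side along its length.
- board: Small beech board, fixed to the counter: 220 mm long (its x), 140 mm wide (its y), 16 mm thick, with a small dark dot near one end. Origin on the counter under its centre.
- mug: Blue mug, 76 mm in diameter, 80 mm high, handle towards its y, standing before the caddy; leave it alone. Origin at the centre of its underside.
- tongs: Steel toast tongs lying flat, about 230 mm long (its x), 70 mm wide, 10 mm high; leave them alone. Origin at mid-length, on the underside.
- eggcup: White egg cup with a brown egg in it, 50 mm in diameter, 74 mm high; leave it alone. Origin at the centre of its underside.

How it is judged:
On the way, in this order (a step that is already met when the one before it is completed fails the run):
1. the jar and the mill both stand released on the yellow tray (x of jar in the frame of tray between -0.09 and 0.09 m and y of jar in the frame of tray between -0.045 and 0.045 m and z of each of jar, mill in the frame of tray below 0.015 m and angle between each of jar, mill's own z axis and vertical below 0.15 rad and linear speed of each of jar, mill below 0.02 m/s and angular speed of each of jar, mill below 0.2 rad/s and contact force between each of jar, mill and the fingers below 0.1 N and x of mill in the frame of tray between -0.09 and 0.09 m and y of mill in the frame of tray between -0.045 and 0.045 m), for 0.2 s.
2. the butter dish lies released in the middle of the board, lengthwise, with the jar and the mill still on the tray (all of step 1 and horizontal distance between butter and board below 0.015 m and z of butter in the frame of board between 0.01 and 0.022 m and angle between butter's own z axis and vertical below 0.1 rad and angle between the x axis of butter and the x axis of board, either way round below 0.2 rad and linear speed of butter below 0.02 m/s and angular speed of butter below 0.2 rad/s and contact force between butter and the fingers below 0.1 N), for 0.2 s.
At the end, for the whole second after the job is handed in: The butter dish lies level on the beech board, within 15 mm of its middle and within 0.2 rad of its length (either way round); the jar and the mill each stand upright within 15 mm of where they stood at the start, on their own inlays; all three are released and at rest (horizontal distance between butter and board below 0.015 m and z of butter in the frame of board between 0.01 and 0.022 m and angle between each of butter, jar, mill's own z axis and vertical below 0.1 rad and angle between the x axis of butter and the x axis of board, either way round below 0.2 rad and linear speed of each of butter, jar, mill below 0.02 m/s and angular speed of each of butter, jar, mill below 0.2 rad/s and contact force between each of butter, jar, mill and the fingers below 0.1 N and distance of each of jar, mill from where it was at the start of the episode below 0.015 m); the robot touches nothing.
It fails at once if the jar, the mill or the butter dish is tipped by more than about 35 degrees (angle between any of jar, mill, butter's own z axis and vertical above 0.6 rad).
It fails at once if the mug, tongs or egg cup is shifted by more than 20 mm or knocked over (distance of any of mug, tongs, eggcup from where it was at the start of the episode above 0.02 m or angle between any of mug, tongs, eggcup's own z axis and vertical above 0.5 rad).
It also fails if it takes over 134 s, if anything falls off the work surface, if the arm or the gripper's body presses on something with over 40 N, if the wrist force passes 120 N, or if a joint passes its speed limit or range.

## Working session

There is one attempt and no reset: what is moved stays moved. The work goes in short steps, Python scripts to look and compute and a tool call to move; the robot and the scene stay as the last step left them, time stands still between calls to the robot, and variables do not carry over. Pictures are saved under pics/ and viewed, about 12 in all and at most 16, crops included, and the job is handed in when it is done.

Besides the shell and the picture viewer there is one more tool, called after "Call:" by a JSON object that holds its "method" and its "body". send_rows: Moves the arm, as the interface text tells. Its arguments: {"type":"object","properties":{"deltas":{"type":"array"},"newtons":{"type":"number"}},"required":["deltas"]}

```bash
mkdir -p pics; ls; cat > h.py <<'E'
import numpy as np, cv2
from scipy.spatial.transform import Rotation as R
from plant import r, capture, camera_info
def cam(name, st=None):
    c=camera_info(name)
    f=210/np.tan(np.radians(c['vfov'])/2)
    if 'rvec' in c:
        Rm=R.from_rotvec(np.ravel(c['rvec'])).as_matrix(); t=np.ravel(c['tvec'])
        T=np.eye(4); T[:3,:3]=Rm.T; T[:3,3]=-Rm.T@t
    else:
        B=np.eye(4); B[:3,:3]=R.from_quat(st['tool_rot']).as_matrix(); B[:3,3]=st['tool_pos']
        T=B@np.array(c['T_tool_cam'])
    K=np.array([[f,0,c['cx']],[0,f,c['cy']],[0,0,1]]); return K,c['k1'],T
def cloud(name):
    st=r.get_state(); im,d=capture(name); K,k1,T=cam(name,st)
    v,u=np.mgrid[:420,:560]
    p=cv2.undistortPoints(np.stack([u,v],-1).reshape(-1,1,2).astype(float),K,np.array([k1,0,0,0.])).reshape(420,560,2)
    P=np.dstack([p*d[...,None],d])@T[:3,:3].T+T[:3,3]
    P[d==0]=np.nan
    return im,d,P
E
python3 - <<'E'
from h import *
for n in ['top','side']:
    im,d,P=cloud(n); cv2.imwrite(f'pics/{n}0.png',im); np.savez(f'{n}0.npz',im=im,P=P)
    print(camera_info(n))
print(r.get_state(), r.tcp_to_grasp); print(camera_info('wrist'))
E
```

```text
pics
{'vfov': 54.151186501012575, 'cx': 278.1731136135088, 'cy': 207.6650978807992, 'k1': -0.04655156711885488, 'rvec': array([ 2.04556294, -2.18338627,  0.21500902]), 'tvec': array([0.04373655, 0.57164994, 0.95260603])}
{'vfov': 47.659399135103456, 'cx': 280.9738840266684, 'cy': 210.57367463487026, 'k1': -0.0235110683224063, 'rvec': array([ 2.02440256, -0.62155501,  0.39347322]), 'tvec': array([-0.45162335,  0.20547692,  0.61779831])}
{'time_s': 0.1, 'joint_positions': array([-1.24487281,  0.4693534 , -0.0485372 ,  1.53354457,  0.02410565,
        1.14102205, -0.08230482]), 'joint_vel': array([ 0.00174706, -0.00116432, -0.00140388, -0.00303653, -0.00134711,
        0.00040673, -0.00154328]), 'effort': array([ 3.37074907e-04, -5.09173036e+01, -8.14220589e-02, -2.36829275e+01,
       -6.15723850e-02,  3.43671022e-02,  7.30662941e-05]), 'tool_pos': array([0.2343492 , 0.63244712, 0.22162184]), 'tool_rot': array([ 0.12418976,  0.69608257, -0.125412  ,  0.69592944]), 'ft_force': array([-0.07246689, -0.22271717, -0.39457306]), 'torque': array([ 0.01232637,  0.01194127, -0.004585  ]), 'finger_gap': 1.0002373303611343} 0.0187
{'vfov': 69.30716146831672, 'cx': 282.2599350185966, 'cy': 205.2830766388109, 'k1': -0.06787949132684282, 'T_tool_cam': array([[-1.82938115e-03, -2.44149043e-01,  9.69735994e-01,
        -1.61414251e-01],
       [ 9.99997786e-01,  5.61863797e-04,  2.02792885e-03,
         7.82623480e-05],
       [-1.03997644e-03,  9.69737557e-01,  2.44147475e-01,
        -6.75024911e-02],
       [ 0.00000000e+00,  0.00000000e+00,  0.00000000e+00,
         1.00000000e+00]])}
```

View pics/top0.png

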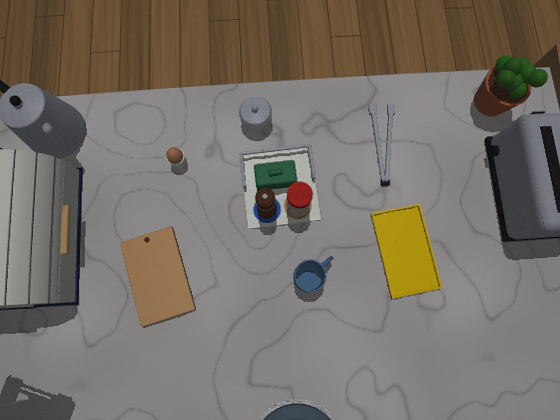

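View pics/side0.png

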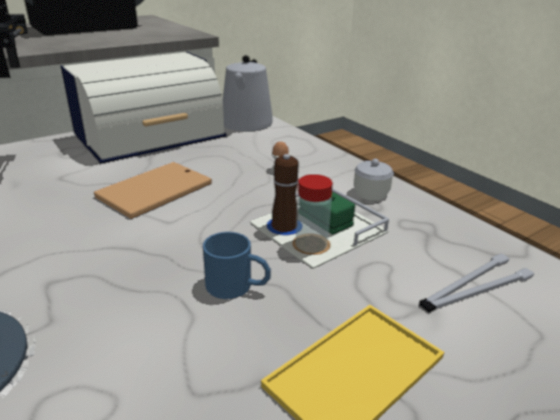

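The top view shows the caddy at about (280,188) px: mill on blue (265,205), jar lid at (299,196), and butter at (275,174). The board is at (158,276), tray (405,252), mug (310,276), tongs (383,145) and egg (176,158). The side view confirms that the jar stands on cork and the mill on blue.

```bash
cat >> h.py <<'E'
def ray(name,uv,z,st=None):
    K,k1,T=cam(name,st)
    p=cv2.undistortPoints(np.array(uv,float).reshape(-1,1,2),K,np.array([k1,0,0,0.])).reshape(-1,2)
    d=np.c_[p,np.ones(len(p))]@T[:3,:3].T
    return T[:3,3]+d*((z-T[2,3])/d[:,2])[:,None]
E
python3 - <<'E'
from h import *
D=np.load('top0.npz'); im,P=D['im'],D['P']; hsv=cv2.cvtColor(im,cv2.COLOR_BGR2HSV)
H,S,V=[hsv[...,i].astype(int) for i in range(3)]
def seg(nm,m,z,box):
    x0,x1,y0,y1=box; k=np.zeros(m.shape,bool);k[y0:y1,x0:x1]=1
    m=(m&k).astype(np.uint8); n,l,s,c=cv2.connectedComponentsWithStats(m); i=1+np.argmax(s[1:,4]); m=l==i
    v,u=np.where(m); cn,_=cv2.findContours(m.astype(np.uint8),cv2.RETR_EXTERNAL,cv2.CHAIN_APPROX_NONE)
    q=ray('top',max(cn,key=len)[:,0,:],z)[:,:2]
    (c,wh,a)=cv2.minAreaRect((q*1000).astype(np.float32)); (cc,rr)=cv2.minEnclosingCircle((q*1000).astype(np.float32))
    print(nm,len(u),'rect',np.round(c,1),np.round(wh,1),round(a,1),'circ',np.round(cc,1),round(rr,1),'depth med',np.round(np.nanmedian(P[m],0),3), 'zmax',np.nanpercentile(P[m][:,2],95).round(3))
seg('tray',(H>18)&(H<35)&(S>150),.012,(360,450,190,310))
seg('board',(H>5)&(H<25)&(S>70)&(V>90),.016,(110,205,215,335))
seg('lid',((H<8)|(H>172))&(S>150)&(V>80),.130,(280,320,175,220))
seg('green',(H>50)&(H<85)&(S>100),.058,(245,305,155,195))
seg('blue',(H>100)&(H<125)&(S>150),.006,(245,290,190,230))
seg('dark',(V<75)&~((H>50)&(H<130)&(S>60)),.138,(250,280,180,215))
seg('white',(S<30)&(V>180),.006,(235,325,145,235))
seg('mug',(H>95)&(H<120)&(S>80),.08,(285,340,250,300))
seg('egg',(H<20)&(S>70),.06,(160,190,140,170))
# height slices in caddy area
for lo,hi in((.1,.135),(.11,.16),(.05,.075)):
    m=(P[...,2]>lo)&(P[...,2]<hi); v,u=np.where(m); q=P[m]
    n,l,s,c=cv2.connectedComponentsWithStats(m.astype(np.uint8))
    for i in range(1,n):
        if s[i,4]>40: a=P[l==i]; print(lo,s[i],np.round(np.median(a,0),3),np.round(a.min(0),3),np.round(a.max(0),3))
cv2.imwrite('pics/crop0.png',cv2.resize(im[140:310,220:350],None,fx=4,fy=3.5,interpolation=cv2.INTER_CUBIC))
# mug handle, tongs extents
E
```

```text
tray 4462 rect [ 453.  -308.7] [219.6 131.7] 7.4 circ [ 452.5 -309.2] 125.9 depth med [ 0.451 -0.311  0.005] zmax 0.012
board 4819 rect [429.9 320.7] [218.5 138.4] 14.6 circ [429.4 321.1] 127.2 depth med [0.426 0.32  0.016] zmax 0.019
lid 498 rect [587.6 -42.9] [55.2 56.7] 86.0 circ [588.3 -43.5] 30.0 depth med [ 0.586 -0.043  0.136] zmax 0.138
green 975 rect [657.2   8.7] [ 67.1 100.4] 3.1 circ [657.5   8.8] 57.8 depth med [0.658 0.01  0.057] zmax 0.065
blue 162 rect [575.3  35.8] [54.4 66.9] 4.6 circ [581.9  36.2] 34.3 depth med [0.566 0.035 0.006] zmax 0.011
dark 453 rect [575.5  34.7] [43.1 63.1] 86.9 circ [573.2  33.1] 34.1 depth med [0.572 0.035 0.146] zmax 0.152
white 91 rect [714.2  22.3] [ 31.3 106.1] 16.4 circ [701.7  18.6] 53.1 depth med [0.714 0.027 0.005] zmax 0.008
mug 879 rect [404.4 -66.6] [73.3 97. ] 4.9 circ [412.9 -67.4] 53.4 depth med [ 0.407 -0.062  0.007] zmax 0.081
egg 204 rect [726.7 260.7] [41.8 37.6] 43.8 circ [726.6 260.4] 21.9 depth med [0.724 0.259 0.065] zmax 0.073
0.1 [485  56  45  50 588] [ 0.826 -0.573  0.102] [ 0.789 -0.653  0.1  ] [ 0.91  -0.539  0.
[... 1936 characters left out ...]
7  16 197] [0.726 0.26  0.066] [0.711 0.243 0.05 ] [0.749 0.282 0.075]
0.05 [254 160  44  27 945] [0.662 0.008 0.058] [ 0.632 -0.045  0.05 ] [0.696 0.061 0.071]
0.05 [ 65 163   7  42 213] [0.667 0.53  0.063] [0.615 0.528 0.05 ] [0.72  0.533 0.075]
0.05 [287 203  22  11  43] [ 0.561 -0.036  0.063] [ 0.558 -0.067  0.05 ] [ 0.58  -0.016  0.075]
0.05 [257 204  19  11  66] [0.565 0.032 0.063] [0.56  0.014 0.05 ] [0.582 0.059 0.075]
0.05 [ 61 255   9  48 256] [0.431 0.529 0.063] [0.377 0.525 0.05 ] [0.489 0.532 0.075]
0.05 [322 256  12  11  56] [ 0.435 -0.102  0.067] [ 0.423 -0.118  0.051] [ 0.447 -0.088  0.074]
0.05 [  1 404  30  16 149] [0.135 0.625 0.062] [0.114 0.61  0.05 ] [0.15  0.673 0.075]
```

View pics/crop0.png

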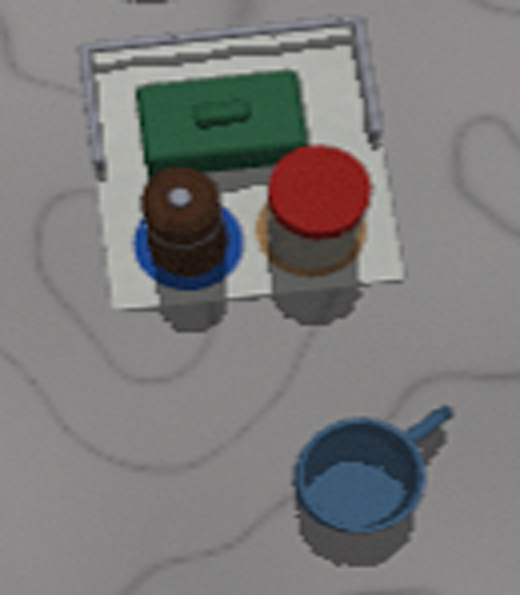

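```bash
cat >> h.py <<'E'
def plan(*wps):
    """wps: (x,y,z,jaw yaw deg); prints final delta per call, each assuming the previous was reached"""
    st=r.get_state(); p=np.array(st['tool_pos']); Q=R.from_quat(st['tool_rot'])
    y=Q.as_matrix()[:,1]; print('now',p.round(4),'yaw',np.degrees(np.arctan2(y[1],y[0])).round(1),'F',np.round(st['ft_force'],1),'gap',round(st['finger_gap']*87,1),'t',round(st['time_s'],2),'q',np.round(st['joint_positions'],2))
    for w in wps:
        a=np.radians(w[3]); c,s=np.cos(a),np.sin(a)
        G=R.from_matrix(np.array([[0,c,s],[0,s,-c],[-1,0,0.]]))
        print(w,'->',np.round((Q.inv()*G).as_rotvec(degrees=True),1),np.round(Q.inv().apply(np.array(w[:3])-p),4))
        p=np.array(w[:3]);Q=G
E
python3 -c "
from h import *
plan((.33,.40,.33,45),(.45,.18,.38,20),(.61,-.01,.38,4.5))"
```

```text
now [0.2343 0.6324 0.2216] yaw 69.7 F [-0.1 -0.2 -0.4] gap 87.0 t 0.1 q [-1.24  0.47 -0.05  1.53  0.02  1.14 -0.08]
(0.33, 0.4, 0.33, 45) -> [24.7  0.   0.1] [-0.108  -0.1849  0.1705]
(0.45, 0.18, 0.38, 20) -> [25.  0. -0.] [-0.05   -0.0707  0.2404]
(0.61, -0.01, 0.38, 4.5) -> [15.5 -0.   0. ] [-0.      0.0854  0.2333]
```

Call:
{"method": "send_rows", "body": {"deltas": [[[5, 0, 0, -0.022, -0.037, 0.034, 0], [10, 0, 0, -0.044, -0.074, 0.068, 0], [15, 0, 0, -0.066, -0.111, 0.102, 0], [20, 0, 0, -0.088, -0.148, 0.136, 0], [25, 0, 0, -0.108, -0.185, 0.17, 0]]]}}

```text
time_s: 0.72
tool_pos: [0.3299, 0.3983, 0.3304]
tool_rot: [0.273, 0.652, -0.274, 0.652]
ft_force: [1.0, 0.6, 0.2]
finger_gap: 1.0
```

Call:
{"method": "send_rows", "body": {"deltas": [[[5, 0, 0, -0.01, -0.014, 0.048, 0], [10, 0, 0, -0.02, -0.028, 0.096, 0], [15, 0, 0, -0.03, -0.042, 0.144, 0], [20, 0, 0, -0.04, -0.056, 0.192, 0], [25, 0, 0, -0.05, -0.07, 0.24, 0]]]}}

```text
time_s: 1.35
tool_pos: [0.4486, 0.1765, 0.3808]
tool_rot: [0.408, 0.577, -0.41, 0.577]
ft_force: [0.5, 0.9, -0.7]
finger_gap: 0.998
```

Call:
{"method": "send_rows", "body": {"deltas": [[[4, 0, 0, 0, 0.022, 0.058, 0], [8, 0, 0, 0, 0.044, 0.116, 0], [12, 0, 0, 0, 0.066, 0.175, 0], [15.5, 0, 0, 0, 0.085, 0.233, 0], [15.5, 0, 0, 0, 0.085, 0.233, 0]]]}}

```text
time_s: 1.98
tool_pos: [0.6069, -0.0208, 0.3798]
tool_rot: [0.483, 0.513, -0.487, 0.515]
ft_force: [-1.0, 0.4, -1.1]
finger_gap: 1.003
```

```bash
python3 - <<'E'
from h import *
plan((.61,-.01,.38,4.5))
st=r.get_state()
im,d,P=cloud('wrist'); cv2.imwrite('pics/w1.png',im); np.savez('w1.npz',im=im,P=P,p=st['tool_pos'],q=st['tool_rot'])
E
```

```text
now [ 0.6069 -0.0208  0.3798] yaw 3.3 F [-1.   0.4 -1.1] gap 87.2 t 1.98 q [-0.47  0.29  0.57  1.5  -0.15  1.41  0.17]
(0.61, -0.01, 0.38, 4.5) -> [-1.2  0.3  0.2] [-0.0003  0.0037 -0.0106]
```

View pics/w1.png

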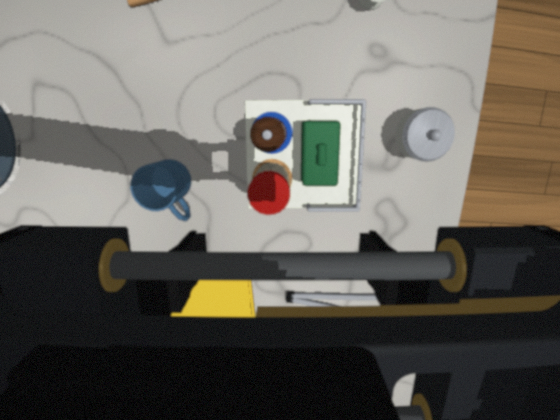

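The wrist view shows the caddy in full: mill head at (268,133) px, jar lid (269,193), butter (320,153), and the mug clear at (160,187).

```bash
cat >> h.py <<'E'
def seg(nm,cname,im,m,z,box,st=None):
    x0,x1,y0,y1=box; k=np.zeros(m.shape,bool);k[y0:y1,x0:x1]=1
    m=(m&k).astype(np.uint8); n,l,s,c=cv2.connectedComponentsWithStats(m); i=1+np.argmax(s[1:,4])
    cn,_=cv2.findContours((l==i).astype(np.uint8),cv2.RETR_EXTERNAL,cv2.CHAIN_APPROX_NONE)
    q=(ray(cname,max(cn,key=len)[:,0,:],z,st)[:,:2]*1000).astype(np.float32)
    c,wh,a=cv2.minAreaRect(q); cc,rr=cv2.minEnclosingCircle(q)
    print(nm,s[i,4],'rect',np.round(c,1),np.round(wh,1),round(a,1),'circ',np.round(cc,1),round(rr,1)); return l==i
def hsv(im): return [a.astype(int) for a in cv2.split(cv2.cvtColor(im,cv2.COLOR_BGR2HSV))]
E
python3 - <<'E'
from h import *
D=np.load('w1.npz'); im,P=D['im'],D['P']; st=dict(tool_pos=D['p'],tool_rot=D['q']); H,S,V=hsv(im)
w=lambda n,m,z,b: print(np.round(np.nanmedian(P[seg(n,'wrist',im,m,z,b,st)],0),3))
w('lid',((H<8)|(H>172))&(S>150),.136,(240,300,165,220))
w('millhead',(V<110)&((H<20)|(H>165)),.144,(245,292,110,155))
w('button',(S<90)&(V>90),.156,(258,278,124,143))
w('blue',(H>95)&(H<125)&(S>120),.006,(240,300,100,160))
G=(H>45)&(H<90)&(S>80)
w('green',G,.058,(290,350,110,195))
w('white',(S<40)&(V>200),.006,(235,370,95,215))
for n,m in(('gtop',G&(abs(P[...,2]-.058)<.003)),('lidtop',(abs(P[...,2]-.136)<.003)),('milltop',(abs(P[...,2]-.144)<.0025))):
    k=np.zeros_like(m);k[95:215,235:370]=1;q=P[m&k]
    c,wh,a=cv2.minAreaRect((q[:,:2]*1000).astype(np.float32));print(n,len(q),np.round(c,1),np.round(wh,1),round(a,1),np.round(q.mean(0),4))
E
```

```text
lid 1363 rect [587.2 -39.7] [54.5 58.4] 3.6 circ [587.5 -39.8] 29.5
[ 0.588 -0.04   0.135]
millhead 842 rect [582.6  37.8] [43.5 40.1] 3.3 circ [582.7  37.9] 22.7
[0.583 0.039 0.148]
button 101 rect [583.3  37.6] [12.4 13.4] 2.6 circ [583.1  37.6] 6.8
[0.583 0.037 0.154]
blue 292 rect [591.9  42.4] [47.1 67.3] 26.1 circ [583.1  38.2] 34.1
[0.602 0.051 0.006]
green 2269 rect [662.8  11.5] [57.3 98.5] 3.4 circ [662.1  11. ] 54.9
[0.662 0.013 0.057]
white 3449 rect [6.321e+02 5.000e-01] [182.5 188. ] 3.3 circ [631.3   5.3] 125.7
[0.666 0.057 0.005]
gtop 1922 [664.1  11.3] [55.4 99.5] 4.1 [0.6638 0.0121 0.0572]
lidtop 1430 [587.9 -42.1] [59.1 57.8] 3.0 [ 0.588  -0.0416  0.1351]
milltop 287 [583.   37.9] [44.8 45. ] 67.0 [0.5836 0.0388 0.1446]
```

```bash
python3 -c "
from h import *
plan((.587,-.041,.25,3.4),(.587,-.041,.16,3.4))"
```

```text
now [ 0.6061 -0.0174  0.3799] yaw 3.6 F [-0.4  1.  -0.2] gap 87.0 t 2.02 q [-0.47  0.28  0.57  1.5  -0.15  1.41  0.17]
(0.587, -0.041, 0.25, 3.4) -> [0.2 0.2 0.2] [ 0.13   -0.0201  0.022 ]
(0.587, -0.041, 0.16, 3.4) -> [0. 0. 0.] [0.09 0.   0.  ]
```

Call:
{"method": "send_rows", "body": {"deltas": [[[0.2, 0.2, 0.2, 0.045, -0.02, 0.022, 0], [0.2, 0.2, 0.2, 0.09, -0.02, 0.022, 0], [0.2, 0.2, 0.2, 0.13, -0.02, 0.022, 0], [0.2, 0.2, 0.2, 0.17, -0.02, 0.022, 0], [0.2, 0.2, 0.2, 0.17, -0.02, 0.022, 0]]]}}

```text
time_s: 2.65
tool_pos: [0.5843, -0.0387, 0.2074]
tool_rot: [0.483, 0.517, -0.485, 0.513]
ft_force: [0.3, -0.4, -0.5]
finger_gap: 1.001
```

```bash
python3 - <<'E'
from h import *
plan((.587,-.041,.097,3.4))
st=r.get_state();im,d,P=cloud('wrist'); H,S,V=hsv(im)
w=lambda n,m,z,b: print(np.round(np.nanmedian(P[seg(n,'wrist',im,m,z,b,st)],0),3))
w('lid',((H<8)|(H>172))&(S>150),.136,(0,560,0,420))
cv2.imwrite('pics/w2.png',im)
E
```

```text
now [ 0.5843 -0.0387  0.2074] yaw 3.6 F [ 0.3 -0.4 -0.5] gap 87.1 t 2.65 q [-0.42  0.37  0.54  1.79 -0.22  1.05  0.26]
(0.587, -0.041, 0.097, 3.4) -> [ 0.2 -0.1  0.4] [0.1104 0.0032 0.0027]
lid 3981 rect [586.9 -39.4] [56.2 58.1] 3.7 circ [586.6 -40.2] 30.3
[ 0.587 -0.039  0.135]
```

View pics/w2.png

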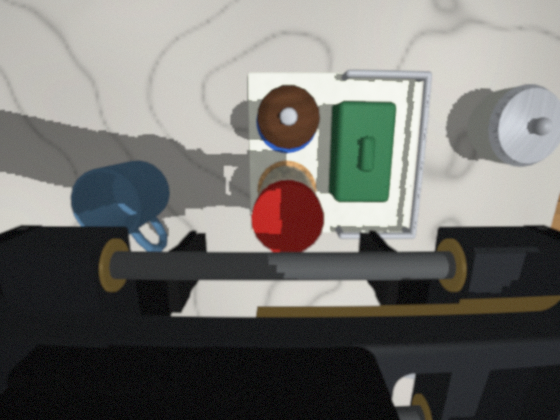

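The jar lid sits at (288,217) px, between the fingers, and measures (587,-40) mm. I'm descending and gripping it.

Call:
{"method": "send_rows", "body": {"deltas": [[[0, 0, 0, 0.025, 0.003, 0.002, 0], [0, 0, 0, 0.055, 0.003, 0.002, 0], [0, 0, 0, 0.085, 0.003, 0.002, 0], [0, 0, 0, 0.11, 0.003, 0.002, 0], [0, 0, 0, 0.11, 0.003, 0.002, 0]]]}}

```text
time_s: 3.32
tool_pos: [0.5894, -0.0401, 0.1003]
tool_rot: [0.484, 0.517, -0.484, 0.514]
ft_force: [0.1, 0.3, 0.5]
finger_gap: 1.002
```

Call:
{"method": "send_rows", "body": {"deltas": [[[0, 0, 0, 0, 0, 0, 0.15], [0, 0, 0, 0, 0, 0, 0.3], [0, 0, 0, 0, 0, 0, 0.5], [0, 0, 0, 0, 0, 0, 0.5], [0, 0, 0, 0, 0, 0, 0.5]]], "newtons": 25}}

```text
time_s: 3.95
tool_pos: [0.5895, -0.0402, 0.1009]
tool_rot: [0.484, 0.516, -0.484, 0.515]
ft_force: [-2.2, 0.3, 5.3]
finger_gap: 0.683
```

```bash
python3 -c "
from h import *
plan((.587,-.04,.25,3.4),(.545,-.17,.25,-40),(.503,-.303,.25,-82.6),(.503,-.303,.101,-82.6))"
```

```text
now [ 0.5895 -0.0402  0.1009] yaw 3.6 F [-2.2  0.3  5.3] gap 59.5 t 3.95 q [-0.36  0.5   0.49  1.88 -0.31  0.84  0.34]
(0.587, -0.04, 0.25, 3.4) -> [ 0.2 -0.1  0.1] [-0.1491 -0.0027 -0.0007]
(0.545, -0.17, 0.25, -40) -> [43.4  0.   0. ] [ 0.     -0.0496  0.1273]
(0.503, -0.303, 0.25, -82.6) -> [42.6  0.   0. ] [0.     0.0533 0.1289]
(0.503, -0.303, 0.101, -82.6) -> [0. 0. 0.] [ 0.149  0.    -0.   ]
```

Call:
{"method": "send_rows", "body": {"deltas": [[[0, 0, 0, -0.02, 0, 0, 0.5], [0, 0, 0, -0.055, 0, 0, 0.5], [0, 0, 0, -0.09, 0, 0, 0.5], [0, 0, 0, -0.125, 0, 0, 0.5], [0, 0, 0, -0.15, 0, 0, 0.5]]]}}

```text
time_s: 4.58
tool_pos: [0.5898, -0.0406, 0.2518]
tool_rot: [0.484, 0.516, -0.484, 0.515]
ft_force: [-0.5, 0.2, -3.0]
finger_gap: 0.683
```

Call:
{"method": "send_rows", "body": {"deltas": [[[8, 0, 0, 0, -0.009, 0.022, 0.5], [17, 0, 0, 0, -0.02, 0.05, 0.5], [26, 0, 0, 0, -0.03, 0.077, 0.5], [35, 0, 0, 0, -0.04, 0.104, 0.5], [43, 0, 0, 0, -0.05, 0.127, 0.5]]]}}

```text
time_s: 5.2
tool_pos: [0.547, -0.1714, 0.2508]
tool_rot: [-0.64, -0.301, 0.641, -0.299]
ft_force: [0.1, -0.4, -2.0]
finger_gap: 0.681
```

Call:
{"method": "send_rows", "body": {"deltas": [[[9, 0, 0, 0, 0.011, 0.027, 0.5], [18, 0, 0, 0, 0.022, 0.054, 0.5], [27, 0, 0, 0, 0.034, 0.081, 0.5], [36, 0, 0, 0, 0.045, 0.108, 0.5], [43, 0, 0, 0, 0.053, 0.129, 0.5]]]}}

```text
time_s: 5.82
tool_pos: [0.5044, -0.3054, 0.2498]
tool_rot: [-0.705, -0.044, 0.707, -0.042]
ft_force: [0.4, 0.4, -1.3]
finger_gap: 0.679
```

```bash
python3 - <<'E'
from h import *
plan((.503,-.303,.25,-82.6),(.503,-.303,.101,-82.6))
E
```

```text
now [ 0.5044 -0.3054  0.2498] yaw -83.0 F [ 0.4  0.4 -1.3] gap 59.0 t 5.83 q [-0.22  0.43  0.96  1.75 -0.37  1.17 -0.61]
(0.503, -0.303, 0.25, -82.6) -> [-0.4  0.2  0.1] [-0.0002 -0.0026  0.0011]
(0.503, -0.303, 0.101, -82.6) -> [0. 0. 0.] [ 0.149  0.    -0.   ]
```

Call:
{"method": "send_rows", "body": {"deltas": [[[-0.4, 0.2, 0.1, 0.03, -0.0025, 0.001, 0.5], [-0.4, 0.2, 0.1, 0.07, -0.0025, 0.001, 0.5], [-0.4, 0.2, 0.1, 0.11, -0.0025, 0.001, 0.5], [-0.4, 0.2, 0.1, 0.14, -0.0025, 0.001, 0.5], [-0.4, 0.2, 0.1, 0.147, -0.0025, 0.001, 0.5]]]}}

```text
time_s: 6.45
tool_pos: [0.5011, -0.3016, 0.1004]
tool_rot: [-0.704, -0.047, 0.707, -0.044]
ft_force: [1.3, -0.6, -1.2]
finger_gap: 0.684
```

Call:
{"method": "send_rows", "body": {"deltas": [[[0, 0, 0, 0, 0, 0, 0.5], [0, 0, 0, 0.001, 0, 0, 0.5], [0, 0, 0, 0.002, 0, 0, 0.5], [0, 0, 0, 0.003, 0, 0, 0.5], [0, 0, 0, 0.003, 0, 0, 0.5]]]}}

```text
time_s: 7.08
tool_pos: [0.5022, -0.3021, 0.0999]
tool_rot: [-0.705, -0.047, 0.706, -0.044]
ft_force: [-1.3, 2.1, 9.4]
finger_gap: 0.676
```

Call:
{"method": "send_rows", "body": {"deltas": [[[0, 0, 0, -0.002, 0, 0, 0.4], [0, 0, 0, -0.002, 0, 0, 0.2], [0, 0, 0, -0.002, 0, 0, 0], [0, 0, 0, -0.002, 0, 0, 0], [0, 0, 0, -0.002, 0, 0, 0]]]}}

```text
time_s: 7.7
tool_pos: [0.5022, -0.3021, 0.1018]
tool_rot: [-0.705, -0.047, 0.706, -0.044]
ft_force: [-0.3, 0.1, 1.4]
finger_gap: 0.984
```

Call:
{"method": "send_rows", "body": {"deltas": [[[0, 0, 0, -0.02, 0, 0, 0], [0, 0, 0, -0.06, 0, 0, 0], [0, 0, 0, -0.1, 0, 0, 0], [0, 0, 0, -0.14, 0, 0, 0], [0, 0, 0, -0.16, 0, 0, 0]]]}}

```text
time_s: 8.32
tool_pos: [0.5029, -0.3037, 0.2651]
tool_rot: [0.707, 0.046, -0.705, 0.045]
ft_force: [-0.5, 0.1, -0.3]
finger_gap: 1.002
```

```bash
python3 - <<'E'
from h import *
plan((.543,-.13,.26,-40),(.5825,.0385,.24,3.4),(.5825,.0385,.104,3.4))
st=r.get_state();im,d,P=cloud('wrist'); H,S,V=hsv(im)
w=lambda n,m,z,b: print(np.round(np.nanmedian(P[seg(n,'wrist',im,m,z,b,st)],0),3))
w('lid',((H<8)|(H>172))&(S>150),.135,(0,560,0,420))
w('tray',(H>18)&(H<35)&(S>130),.012,(0,560,0,420))
E
```

```text
now [ 0.5029 -0.3037  0.2651] yaw -82.6 F [-0.5  0.1 -0.3] gap 87.2 t 8.32 q [-0.24  0.4   0.97  1.74 -0.36  1.19 -0.62]
(0.543, -0.13, 0.26, -40) -> [-42.6  -0.2  -0. ] [ 0.0055 -0.1671 -0.062 ]
(0.5825, 0.0385, 0.24, 3.4) -> [-43.4   0.    0. ] [ 0.02   -0.0781 -0.1545]
(0.5825, 0.0385, 0.104, 3.4) -> [0. 0. 0.] [0.136 0.    0.   ]
lid 2643 rect [ 500.8 -300.5] [58.6 55.4] 7.5 circ [ 500.9 -301.1] 29.9
[ 0.501 -0.301  0.134]
tray 7634 rect [ 478.8 -305.1] [168.5 128.4] 7.6 circ [ 478.9 -304.8] 104.1
[ 0.495 -0.307  0.004]
```

Call:
{"method": "send_rows", "body": {"deltas": [[[-8, 0, 0, 0, -0.033, -0.012, 0], [-17, 0, 0, 0, -0.067, -0.025, 0], [-26, 0, 0, 0, -0.1, -0.037, 0], [-35, 0, 0, 0, -0.134, -0.05, 0], [-43, 0, 0, 0.005, -0.167, -0.062, 0]]]}}

```text
time_s: 9.0
tool_pos: [0.5435, -0.1291, 0.2611]
tool_rot: [0.641, 0.302, -0.638, 0.303]
ft_force: [0.5, 0.6, 0.3]
finger_gap: 1.002
```

Call:
{"method": "send_rows", "body": {"deltas": [[[-9, 0, 0, 0.004, -0.016, -0.031, 0], [-18, 0, 0, 0.008, -0.032, -0.062, 0], [-27, 0, 0, 0.012, -0.048, -0.093, 0], [-36, 0, 0, 0.016, -0.064, -0.124, 0], [-43, 0, 0, 0.02, -0.078, -0.154, 0]]]}}

```text
time_s: 9.62
tool_pos: [0.5803, 0.0407, 0.2402]
tool_rot: [0.483, 0.516, -0.482, 0.517]
ft_force: [-0.2, 0.1, 0.5]
finger_gap: 1.001
```

```bash
python3 - <<'E'
from h import *
plan((.583,.038,.107,3.4))
st=r.get_state();im,d,P=cloud('wrist'); H,S,V=hsv(im)
cv2.imwrite('pics/w3.png',im)
w=lambda n,m,z,b: print(np.round(np.nanmedian(P[seg(n,'wrist',im,m,z,b,st)],0),3))
m=(abs(P[...,2]-.144)<.003); m[225:]=0; m[:,:200]=0;m[:,380:]=0
w('mill',m,.144,(0,560,0,420)); print(np.nanmean(P[m],0))
E
```

```text
now [0.5803 0.0407 0.2402] yaw 3.9 F [-0.2  0.1  0.5] gap 87.1 t 9.62 q [-0.57  0.32  0.55  1.77 -0.19  1.1   0.11]
(0.583, 0.038, 0.107, 3.4) -> [ 0.5 -0.  -0.1] [0.1332 0.0022 0.0029]
mill 507 rect [582.5  43.4] [44.9 34.2] 3.9 circ [582.7  38.1] 22.6
[0.58  0.05  0.145]
[0.58167631 0.04722311 0.14489299]
```

View pics/w3.png

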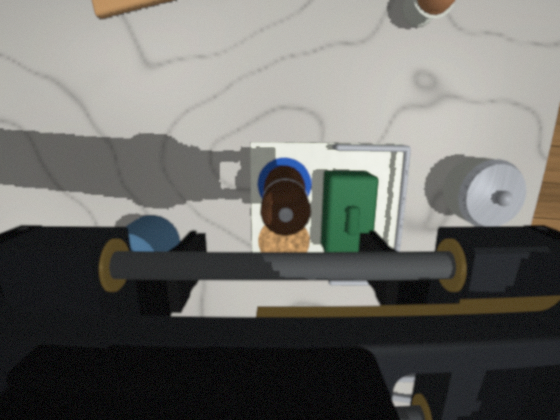

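The mill head is at (286,208) px, with the cork inlay now bare at (285,238). The mill measures (583,38), so I'm descending.

Call:
{"method": "send_rows", "body": {"deltas": [[[0.5, 0, 0, 0.03, 0.002, 0.003, 0], [0.5, 0, 0, 0.065, 0.002, 0.003, 0], [0.5, 0, 0, 0.1, 0.002, 0.003, 0], [0.5, 0, 0, 0.133, 0.002, 0.003, 0], [0.5, 0, 0, 0.133, 0.002, 0.003, 0]]]}}

```text
time_s: 10.3
tool_pos: [0.5807, 0.0439, 0.1034]
tool_rot: [0.482, 0.519, -0.483, 0.515]
ft_force: [0.4, 0.1, -0.1]
finger_gap: 1.002
```

Call:
{"method": "send_rows", "body": {"deltas": [[[0, 0, 0, 0, 0, 0, 0.25], [0, 0, 0, 0, 0, 0, 0.4], [0, 0, 0, 0, 0, 0, 0.5], [0, 0, 0, 0, 0, 0, 0.65], [0, 0, 0, 0, 0, 0, 0.65]]]}}

```text
time_s: 10.92
tool_pos: [0.5811, 0.044, 0.1038]
tool_rot: [0.482, 0.518, -0.483, 0.515]
ft_force: [2.7, 0.3, -2.6]
finger_gap: 0.516
```

```bash
python3 - <<'E'
from h import *
plan((.583,.038,.257,3.4),(.493,-.138,.257,-40),(.403,-.315,.257,-82.6),(.403,-.315,.110,-82.6))
E
```

```text
now [0.5811 0.044  0.1038] yaw 3.9 F [ 2.7  0.3 -2.6] gap 44.9 t 10.93 q [-0.51  0.48  0.49  1.89 -0.3   0.84  0.2 ]
(0.583, 0.038, 0.257, 3.4) -> [ 0.5 -0.1  0.2] [-0.1532  0.0008  0.0057]
(0.493, -0.138, 0.257, -40) -> [43.4  0.   0. ] [ 0.     -0.1003  0.1704]
(0.403, -0.315, 0.257, -82.6) -> [42.6  0.   0. ] [0.     0.0448 0.1934]
(0.403, -0.315, 0.11, -82.6) -> [0. 0. 0.] [ 0.147  0.    -0.   ]
```

Call:
{"method": "send_rows", "body": {"deltas": [[[0, 0, 0, -0.02, 0, 0, 0.65], [0, 0, 0, -0.055, 0, 0, 0.65], [0, 0, 0, -0.09, 0, 0, 0.65], [0, 0, 0, -0.125, 0, 0, 0.65], [0.5, 0, 0, -0.153, 0, 0, 0.65]]]}}

```text
time_s: 11.55
tool_pos: [0.5816, 0.0436, 0.2578]
tool_rot: [0.485, 0.516, -0.485, 0.513]
ft_force: [0.4, 0.1, -2.5]
finger_gap: 0.521
```

Call:
{"method": "send_rows", "body": {"deltas": [[[8, 0, 0, 0, -0.018, 0.03, 0.65], [17, 0, 0, 0, -0.038, 0.065, 0.65], [26, 0, 0, 0, -0.06, 0.102, 0.65], [35, 0, 0, 0, -0.08, 0.14, 0.65], [43, 0, 0, 0, -0.1, 0.172, 0.65]]]}}

```text
time_s: 12.18
tool_pos: [0.4906, -0.1355, 0.2575]
tool_rot: [-0.639, -0.301, 0.642, -0.298]
ft_force: [0.5, 0.4, -1.8]
finger_gap: 0.513
```

Call:
{"method": "send_rows", "body": {"deltas": [[[9, 0, 0, 0, 0.01, 0.04, 0.65], [18, 0, 0, 0, 0.02, 0.08, 0.65], [27, 0, 0, 0, 0.03, 0.12, 0.65], [36, 0, 0, 0, 0.04, 0.16, 0.65], [43, 0, 0, 0, 0.045, 0.19, 0.65]]]}}

```text
time_s: 12.8
tool_pos: [0.4016, -0.3114, 0.2573]
tool_rot: [-0.704, -0.042, 0.708, -0.04]
ft_force: [-0.2, 0.4, -3.1]
finger_gap: 0.52
```

```bash
python3 - <<'E'
from h import *
plan((.408,-.314,.257,-82.6),(.408,-.314,.103,-82.6))
E
```

```text
now [ 0.4016 -0.3114  0.2573] yaw -83.3 F [-0.2  0.4 -3.1] gap 45.3 t 12.8 q [-0.28  0.24  1.03  1.91 -0.23  1.12 -0.61]
(0.408, -0.314, 0.257, -82.6) -> [-0.7  0.3  0.2] [ 0.0002  0.0033 -0.0061]
(0.408, -0.314, 0.103, -82.6) -> [0. 0. 0.] [ 0.154  0.    -0.   ]
```

Call:
{"method": "send_rows", "body": {"deltas": [[[-0.7, 0.3, 0, 0.03, 0.003, -0.006, 0.65], [-0.7, 0.3, 0, 0.07, 0.003, -0.006, 0.65], [-0.7, 0.3, 0, 0.11, 0.003, -0.006, 0.65], [-0.7, 0.3, 0, 0.14, 0.003, -0.006, 0.65], [-0.7, 0.3, 0, 0.15, 0.003, -0.006, 0.65]]]}}

```text
time_s: 13.42
tool_pos: [0.4058, -0.3123, 0.1055]
tool_rot: [-0.704, -0.048, 0.707, -0.044]
ft_force: [0.5, -0.3, -1.8]
finger_gap: 0.52
```

Call:
{"method": "send_rows", "body": {"deltas": [[[0, 0, 0, 0.001, 0, 0, 0.65], [0, 0, 0, 0.002, 0, 0, 0.65], [0, 0, 0, 0.003, 0, 0, 0.65], [0, 0, 0, 0.004, 0, 0, 0.65], [0, 0, 0, 0.004, 0, 0, 0.65]]]}}

```text
time_s: 14.05
tool_pos: [0.4065, -0.3127, 0.1026]
tool_rot: [-0.705, -0.048, 0.706, -0.044]
ft_force: [-1.0, 1.5, 5.7]
finger_gap: 0.517
```

Call:
{"method": "send_rows", "body": {"deltas": [[[0, 0, 0, -0.001, 0, 0, 0.5], [0, 0, 0, -0.001, 0, 0, 0.3], [0, 0, 0, -0.001, 0, 0, 0], [0, 0, 0, -0.001, 0, 0, 0], [0, 0, 0, -0.001, 0, 0, 0]]]}}

```text
time_s: 14.68
tool_pos: [0.4065, -0.3127, 0.1036]
tool_rot: [-0.705, -0.048, 0.706, -0.044]
ft_force: [0.1, 0.5, -0.2]
finger_gap: 0.889
```

Call:
{"method": "send_rows", "body": {"deltas": [[[0, 0, 0, -0.02, 0, 0, 0], [0, 0, 0, -0.06, 0, 0, 0], [0, 0, 0, -0.1, 0, 0, 0], [0, 0, 0, -0.14, 0, 0, 0], [0, 0, 0, -0.16, 0, 0, 0]]]}}

```text
time_s: 15.3
tool_pos: [0.4073, -0.3142, 0.2656]
tool_rot: [0.706, 0.047, -0.705, 0.044]
ft_force: [0.1, 0.9, -1.1]
finger_gap: 0.999
```

```bash
python3 - <<'E'
from h import *
plan((.535,-.15,.26,-40),(.6635,.0115,.20,3.6))
im,d,P=cloud('wrist'); cv2.imwrite('pics/w4.png',im); np.savez('w4.npz',im=im,P=P)
for n,z,t in(('jar',.135,.003),('mill',.143,.003)):
    m=(abs(P[...,2]-z)<t)&(abs(P[...,0]-.45)<.1)&(abs(P[...,1]+.31)<.06); q=P[m]; print(n,len(q),q.mean(0).round(4), q.min(0).round(3),q.max(0).round(3))
E
```

```text
now [ 0.4073 -0.3142  0.2656] yaw -82.6 F [ 0.1  0.9 -1.1] gap 86.9 t 15.3 q [-0.28  0.25  1.04  1.89 -0.24  1.14 -0.6 ]
(0.535, -0.15, 0.26, -40) -> [-42.6  -0.2   0.2] [ 0.0064 -0.1464 -0.1478]
(0.6635, 0.0115, 0.2, 3.6) -> [-43.6   0.    0. ] [ 0.06   -0.0054 -0.2063]
jar 3347 [ 0.4982 -0.301   0.1342] [ 0.406 -0.334  0.132] [ 0.529 -0.271  0.138]
mill 536 [ 0.402  -0.3136  0.1439] [ 0.376 -0.336  0.14 ] [ 0.421 -0.292  0.146]
```

View pics/w4.png

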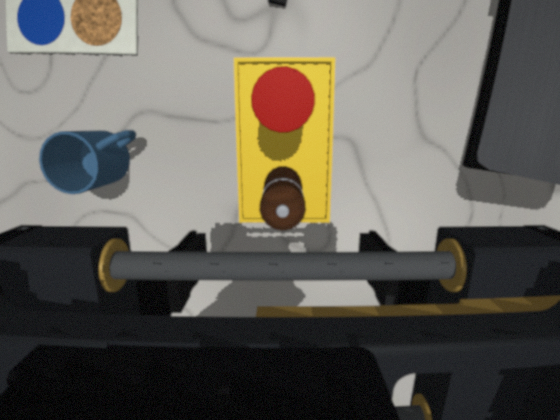

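Both objects stand upright on the tray: lid at (284,100) px, mill (283,205). The bare inlays are at (41,17) and (96,17), so I can measure them from this picture.

Call:
{"method": "send_rows", "body": {"deltas": [[[-8, 0, 0, 0, -0.029, -0.029, 0], [-17, 0, 0, 0, -0.058, -0.058, 0], [-26, 0, 0, 0, -0.088, -0.088, 0], [-35, 0, 0, 0, -0.117, -0.117, 0], [-43, 0, 0, 0.006, -0.146, -0.148, 0]]]}}

```text
time_s: 15.98
tool_pos: [0.5368, -0.1502, 0.2618]
tool_rot: [0.641, 0.303, -0.637, 0.302]
ft_force: [0.5, 0.0, 1.2]
finger_gap: 1.004
```

Call:
{"method": "send_rows", "body": {"deltas": [[[-9, 0, 0, 0, -0.001, -0.041, 0], [-18, 0, 0, 0.01, -0.002, -0.082, 0], [-27, 0, 0, 0.02, -0.003, -0.123, 0], [-36, 0, 0, 0.03, -0.004, -0.164, 0], [-43, 0, 0, 0.04, -0.005, -0.206, 0]]]}}

```text
time_s: 16.6
tool_pos: [0.664, 0.0134, 0.2214]
tool_rot: [0.484, 0.517, -0.481, 0.516]
ft_force: [-0.0, 0.7, 0.1]
finger_gap: 0.999
```

```bash
python3 - <<'E'
from h import *
plan((.6635,.0115,.15,3.6),(.6635,.0115,.03,3.6))
st=r.get_state();im,d,P=cloud('wrist'); H,S,V=hsv(im); cv2.imwrite('pics/w5.png',im)
w=lambda n,m,z,b: print(np.round(np.nanmedian(P[seg(n,'wrist',im,m,z,b,st)],0),3))
w('blue',(H>95)&(H<125)&(S>120),.006,(200,560,0,225))
w('cork',(H>5)&(H<25)&(S>70),.006,(200,560,0,225))
m=(H>45)&(H<90)&(S>80);w('green',m,.058,(200,560,0,225))
g=m&(abs(P[...,2]-.058)<.003); q=P[g]; c,wh,a=cv2.minAreaRect((q[:,:2]*1000).astype(np.float32)); print(c,wh,a)
E
```

```text
now [0.664  0.0134 0.2214] yaw 3.9 F [-0.   0.7  0.1] gap 86.9 t 16.6 q [-0.45  0.49  0.53  1.59 -0.27  1.14  0.21]
(0.6635, 0.0115, 0.15, 3.6) -> [ 0.3 -0.2 -0.2] [ 0.0714 -0.0008  0.0021]
(0.6635, 0.0115, 0.03, 3.6) -> [0. 0. 0.] [0.12 0.   0.  ]
blue 2191 rect [588.7  37.8] [57.3 68.5] 0.5 circ [583.1  37.8] 34.6
[0.586 0.038 0.006]
cork 11063 rect [989.6 124.2] [109.5 283.2] 3.4 circ [990.3 119.3] 147.0
[ 1.618  0.142 -0.75 ]
green 3979 rect [664.   20.5] [55.9 84.9] 3.9 circ [663.7  19.1] 49.4
[0.664 0.023 0.057]
(664.5687255859375, 11.731891632080078) (56.278385162353516, 100.15045166015625) 3.782778263092041
```

View pics/w5.png

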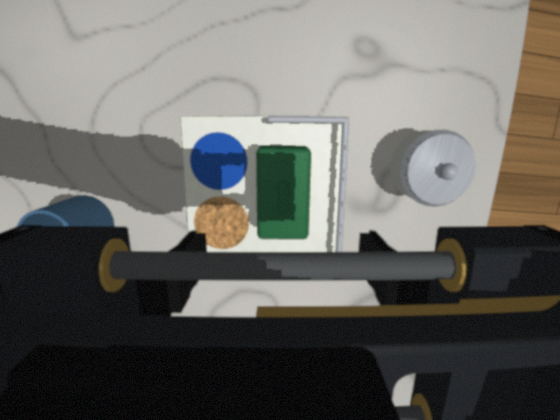

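The butter dish is unobstructed at (283,192) px, and measures (664,12). I'm descending over it.

Call:
{"method": "send_rows", "body": {"deltas": [[[0.3, 0, 0, 0.025, 0, 0.002, 0], [0.3, 0, 0, 0.055, 0, 0.002, 0], [0.3, 0, 0, 0.085, 0, 0.002, 0], [0.3, 0, 0, 0.11, 0, 0.002, 0], [0.3, 0, 0, 0.11, 0, 0.002, 0]]]}}

```text
time_s: 17.27
tool_pos: [0.6647, 0.0194, 0.1063]
tool_rot: [0.482, 0.52, -0.481, 0.515]
ft_force: [-0.3, 0.4, 1.0]
finger_gap: 1.0
```

```bash
python3 - <<'E'
from h import *
plan((.664,.0117,.03,3.7))
im=cv2.imread('pics/w5.png');H,S,V=hsv(im)
st=dict(tool_pos=[0.664,0.0134,0.2214],tool_rot=[0.484,0.517,-0.481,0.516])
for n,m in(('blue',(H>95)&(H<125)&(S>120)),('cork',(H>5)&(H<25)&(S>70))):
    k=np.zeros_like(m);k[125:250,185:255]=1;cn,_=cv2.findContours((m&k).astype(np.uint8),0,1);e=cv2.fitEllipse(cv2.convexHull(max(cn,key=len)));print(n,e,ray('wrist',[e[0]],.006,st).round(4))
E
```

```text
now [0.6647 0.0194 0.1063] yaw 4.1 F [-0.3  0.4  1. ] gap 87.0 t 17.27 q [-0.42  0.6   0.48  1.69 -0.34  0.94  0.27]
(0.664, 0.0117, 0.03, 3.7) -> [ 0.4 -0.4  0.2] [ 0.0762 -0.001   0.0082]
blue ((218.38702392578125, 160.65809631347656), (54.33574676513672, 56.837806701660156), 139.1956024169922) [[0.5828 0.0384 0.006 ]]
cork ((220.47320556640625, 222.3599395751953), (51.37662887573242, 54.811431884765625), 101.03253936767578) [[ 0.5871 -0.0413  0.006 ]]
```

Call:
{"method": "send_rows", "body": {"deltas": [[[0.4, -0.4, 0.2, 0, -0.001, 0.008, 0], [0.4, -0.4, 0.2, 0.02, -0.001, 0.008, 0], [0.4, -0.4, 0.2, 0.045, -0.001, 0.008, 0], [0.4, -0.4, 0.2, 0.07, -0.001, 0.009, 0], [0.4, -0.4, 0.2, 0.076, -0.001, 0.009, 0]]]}}

```text
time_s: 17.9
tool_pos: [0.6627, 0.0108, 0.0282]
tool_rot: [0.483, 0.517, -0.484, 0.516]
ft_force: [-0.1, -0.8, -0.1]
finger_gap: 0.998
```

Call:
{"method": "send_rows", "body": {"deltas": [[[0, 0, 0, 0, 0, 0.003, 0], [0, 0, 0, 0, 0, 0.003, 0], [0, 0, 0, 0, 0, 0.003, 0], [0, 0, 0, 0, 0, 0.003, 0], [0, 0, 0, 0, 0, 0.003, 0]]]}}

```text
time_s: 18.52
tool_pos: [0.663, 0.0079, 0.0285]
tool_rot: [0.483, 0.516, -0.484, 0.516]
ft_force: [-0.3, -0.8, 0.2]
finger_gap: 0.998
```

```bash
python3 -c "
from h import *
plan((.664,.0117,.03,3.7))"
```

```text
now [0.663  0.0079 0.0285] yaw 3.7 F [-0.3 -0.8  0.2] gap 86.8 t 18.52 q [-0.38  0.69  0.44  1.74 -0.39  0.8   0.31]
(0.664, 0.0117, 0.03, 3.7) -> [0.  0.  0.1] [-0.0015  0.0012 -0.0037]
```

Call:
{"method": "send_rows", "body": {"deltas": [[[0, 0, 0, 0, 0.001, -0.004, 0], [0, 0, 0, 0, 0.001, -0.004, 0.15], [0, 0, 0, 0, 0.001, -0.004, 0.3], [0, 0, 0, 0, 0.001, -0.004, 0.5], [0, 0, 0, 0, 0.001, -0.004, 0.5]]], "newtons": 40}}

```text
time_s: 19.15
tool_pos: [0.6641, 0.012, 0.0285]
tool_rot: [0.483, 0.516, -0.484, 0.516]
ft_force: [1.5, 0.4, -0.7]
finger_gap: 0.686
```

```bash
python3 -c "
from h import *
plan((.664,.0117,.2,3.7),(.57,.12,.2,-30),(.47,.24,.2,-60),(.43,.3205,.2,-75.4),(.43,.3205,.045,-75.4))"
```

```text
now [0.6641 0.012  0.0285] yaw 3.7 F [ 1.5  0.4 -0.7] gap 59.7 t 19.15 q [-0.38  0.69  0.44  1.73 -0.39  0.8   0.31]
(0.664, 0.0117, 0.2, 3.7) -> [0.  0.  0.1] [-0.1715 -0.0003  0.0003]
(0.57, 0.12, 0.2, -30) -> [33.7  0.   0. ] [ 0.     -0.0868 -0.1141]
(0.47, 0.24, 0.2, -60) -> [30.  0.  0.] [ 0.     -0.1466 -0.0539]
(0.43, 0.3205, 0.2, -75.4) -> [15.4  0.   0. ] [-0.     -0.0897 -0.0056]
(0.43, 0.3205, 0.045, -75.4) -> [0. 0. 0.] [ 0.155  0.    -0.   ]
```

Call:
{"method": "send_rows", "body": {"deltas": [[[0, 0, 0, -0.02, 0, 0, 0.5], [0, 0, 0, -0.06, 0, 0, 0.5], [0, 0, 0, -0.1, 0, 0, 0.5], [0, 0, 0, -0.14, 0, 0, 0.5], [0, 0, 0, -0.17, 0, 0, 0.5]]]}}

```text
time_s: 19.77
tool_pos: [0.6642, 0.0117, 0.2013]
tool_rot: [0.484, 0.516, -0.484, 0.516]
ft_force: [-0.2, 0.6, -4.3]
finger_gap: 0.687
```

Call:
{"method": "send_rows", "body": {"deltas": [[[6, 0, 0, 0, -0.015, -0.02, 0.5], [13, 0, 0, 0, -0.034, -0.045, 0.5], [20, 0, 0, 0, -0.052, -0.068, 0.5], [27, 0, 0, 0, -0.07, -0.092, 0.5], [33.7, 0, 0, 0, -0.087, -0.114, 0.5]]]}}

```text
time_s: 20.4
tool_pos: [0.5687, 0.1205, 0.2018]
tool_rot: [-0.613, -0.353, 0.613, -0.352]
ft_force: [0.4, 0.7, -4.3]
finger_gap: 0.691
```

Call:
{"method": "send_rows", "body": {"deltas": [[[6, 0, 0, 0, -0.029, -0.011, 0.5], [12, 0, 0, 0, -0.058, -0.022, 0.5], [18, 0, 0, 0, -0.088, -0.033, 0.5], [24, 0, 0, 0, -0.118, -0.044, 0.5], [30, 0, 0, 0, -0.147, -0.054, 0.5]]]}}

```text
time_s: 21.02
tool_pos: [0.4676, 0.2415, 0.2025]
tool_rot: [-0.683, -0.181, 0.684, -0.18]
ft_force: [0.1, -0.1, -3.3]
finger_gap: 0.687
```

Call:
{"method": "send_rows", "body": {"deltas": [[[4, 0, 0, 0, -0.024, -0.001, 0.5], [8, 0, 0, 0, -0.048, -0.003, 0.5], [12, 0, 0, 0, -0.072, -0.005, 0.5], [15.4, 0, 0, 0, -0.09, -0.006, 0.5], [15.4, 0, 0, 0, -0.09, -0.006, 0.5]]]}}

```text
time_s: 21.65
tool_pos: [0.4273, 0.3238, 0.203]
tool_rot: [-0.701, -0.089, 0.702, -0.088]
ft_force: [-0.3, -0.4, -4.5]
finger_gap: 0.686
```

```bash
python3 -c "
from h import *
plan((.43,.3205,.12,-75.4),(.43,.3205,.045,-75.4))
im,d,P=cloud('wrist'); cv2.imwrite('pics/w6.png',im);np.savez('w6.npz',im=im,P=P)
D=np.load('top0.npz')
im,P=D['im'],D['P'];H,S,V=hsv(im);b=(H>5)&(H<25)&(S>70)&(V>90)&(abs(P[...,2]-.016)<.005);b[:,:110]=0;b[:,205:]=0
print(cv2.minAreaRect((P[b][:,:2]*1000).astype(np.float32)))
"
```

```text
now [0.4273 0.3238 0.203 ] yaw -75.6 F [-0.3 -0.4 -4.5] gap 59.7 t 21.65 q [-1.39  0.33  0.83  1.92 -0.29  1.01 -1.74]
(0.43, 0.3205, 0.12, -75.4) -> [-0.2  0.1  0.1] [ 0.083   0.004  -0.0019]
(0.43, 0.3205, 0.045, -75.4) -> [0. 0. 0.] [ 0.075  0.    -0.   ]
((430.17877197265625, 321.35284423828125), (218.8840789794922, 139.136962890625), 14.523868560791016)
```

View pics/w6.png

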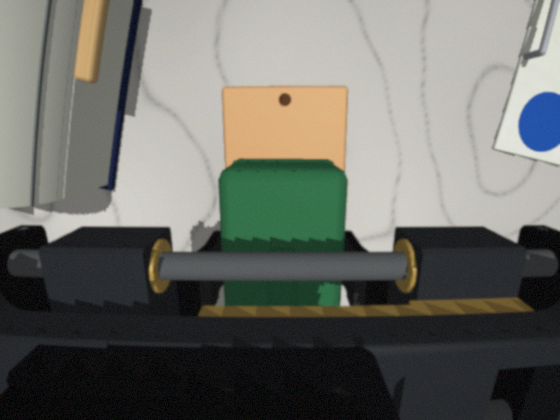

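The dish hangs aligned over the board: dish at (283,215) px, board's dot end at (285,100). I'm lowering it.

Call:
{"method": "send_rows", "body": {"deltas": [[[-0.2, 0.1, 0.1, 0.025, 0.004, -0.002, 0.5], [-0.2, 0.1, 0.1, 0.055, 0.004, -0.002, 0.5], [-0.2, 0.1, 0.1, 0.09, 0.004, -0.002, 0.5], [-0.2, 0.1, 0.1, 0.12, 0.004, -0.002, 0.5], [-0.2, 0.1, 0.1, 0.14, 0.004, -0.002, 0.5]]]}}

```text
time_s: 22.32
tool_pos: [0.431, 0.3174, 0.0622]
tool_rot: [-0.701, -0.088, 0.702, -0.089]
ft_force: [1.1, -0.6, -3.4]
finger_gap: 0.686
```

```bash
python3 -c "
from h import *
plan((.4305,.321,.0385,-75.4))"
```

```text
now [0.431  0.3174 0.0622] yaw -75.6 F [ 1.1 -0.6 -3.4] gap 59.7 t 22.32 q [-1.24  0.53  0.69  2.04 -0.49  0.74 -1.56]
(0.4305, 0.321, 0.0385, -75.4) -> [-0.2  0.  -0.1] [ 0.0237 -0.0037 -0.0004]
```

Call:
{"method": "send_rows", "body": {"deltas": [[[-0.2, 0, 0, 0.005, -0.004, 0, 0.5], [-0.2, 0, 0, 0.012, -0.004, 0, 0.5], [-0.2, 0, 0, 0.018, -0.004, 0, 0.5], [-0.2, 0, 0, 0.022, -0.004, 0, 0.5], [-0.2, 0, 0, 0.023, -0.004, 0, 0.5]]]}}

```text
time_s: 22.95
tool_pos: [0.43, 0.3212, 0.0391]
tool_rot: [-0.701, -0.089, 0.701, -0.09]
ft_force: [-0.6, 0.5, -3.3]
finger_gap: 0.686
```

Call:
{"method": "send_rows", "body": {"deltas": [[[0, 0, 0, 0.001, 0, 0, 0.5], [0, 0, 0, 0.001, 0, 0, 0.5], [0, 0, 0, 0.002, 0, 0, 0.5], [0, 0, 0, 0.002, 0, 0, 0.5], [0, 0, 0, 0.002, 0, 0, 0.5]]]}}

```text
time_s: 23.58
tool_pos: [0.4302, 0.3213, 0.0385]
tool_rot: [-0.701, -0.09, 0.702, -0.09]
ft_force: [-4.2, -2.4, 9.1]
finger_gap: 0.685
```

Call:
{"method": "send_rows", "body": {"deltas": [[[0, 0, 0, -0.001, 0, 0, 0.4], [0, 0, 0, -0.001, 0, 0, 0.2], [0, 0, 0, -0.001, 0, 0, 0], [0, 0, 0, -0.001, 0, 0, 0], [0, 0, 0, -0.001, 0, 0, 0]]]}}

```text
time_s: 24.2
tool_pos: [0.4303, 0.3213, 0.0395]
tool_rot: [-0.701, -0.09, 0.702, -0.09]
ft_force: [-1.1, 0.6, -0.7]
finger_gap: 0.981
```

Call:
{"method": "send_rows", "body": {"deltas": [[[0, 0, 0, -0.02, 0, 0, 0], [0, 0, 0, -0.06, 0, 0, 0], [0, 0, 0, -0.11, 0, 0, 0], [0, 0, 0, -0.17, 0, 0, 0], [0, 0, 0, -0.22, 0, 0, 0]]]}}

```text
time_s: 24.82
tool_pos: [0.4309, 0.321, 0.263]
tool_rot: [0.702, 0.09, -0.701, 0.089]
ft_force: [-0.2, 0.9, -0.2]
finger_gap: 1.001
```

```bash
python3 - <<'E'
from h import *
plan((.48,.12,.26,-60),(.50,-.11,.26,-75),(.5015,-.3015,.26,-82.6))
im,d,P=cloud('wrist'); H,S,V=hsv(im)
m=(H>45)&(H<90)&(S>80)&(abs(P[...,2]-.068)<.003); print(P[m].mean(0))
m=(H>45)&(H<90)&(S>80)&(abs(P[...,2]-.068)<.016);m[230:]=0;print(cv2.minAreaRect((P[m][:,:2]*1000).astype(np.float32)),np.nanmedian(P[m],0))
t,d,P=cloud('top');H,S,V=hsv(t);m=(H>45)&(H<90)&(S>80)&(abs(P[...,1]-.32)<.1)&(P[...,0]<.56)
print(cv2.minAreaRect((P[m][:,:2]*1000).astype(np.float32)))
cv2.imwrite('pics/c7.png',np.hstack([cv2.resize(im[:,100:460],(400,466)),cv2.resize(t[190:340,100:230],(400,466))]))
E
```

```text
now [0.4309 0.321  0.263 ] yaw -75.4 F [-0.2  0.9 -0.2] gap 87.1 t 24.82 q [-1.44  0.27  0.89  1.85 -0.23  1.13 -1.79]
(0.48, 0.12, 0.26, -60) -> [-15.4  -0.1   0.1] [0.0026 0.2068 0.003 ]
(0.5, -0.11, 0.26, -75) -> [15.  0.  0.] [0.     0.2092 0.0977]
(0.5015, -0.3015, 0.26, -82.6) -> [7.6 0.  0. ] [-0.      0.1854  0.0481]
[0.42931517 0.32242694 0.06707972]
((428.1108703613281, 322.07147216796875), (102.46617889404297, 56.9464225769043), 14.578632354736328) [0.4311408  0.32292005 0.06714884]
((413.6020202636719, 291.297607421875), (111.162841796875, 109.05037689208984), 62.97118377685547)
```

View pics/c7.png

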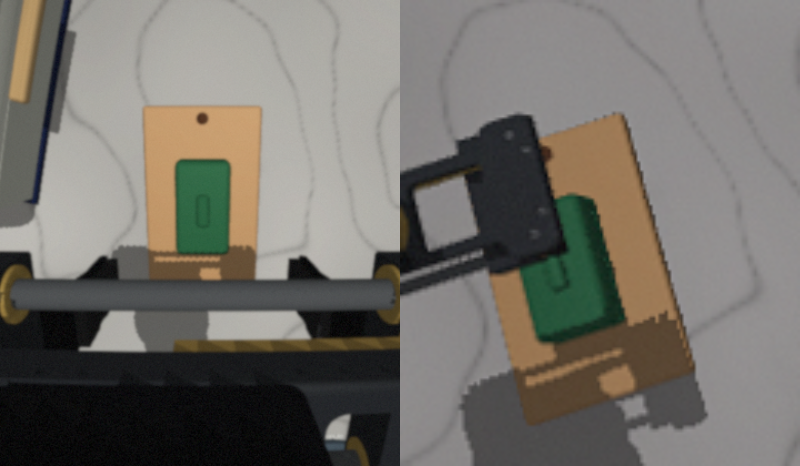

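The dish lies centred and lengthwise on the board: left half at (203,207), measured (429,322) against the board's (430,321) mm. Now I'm going to the jar.

Call:
{"method": "send_rows", "body": {"deltas": [[[-3, 0, 0, 0, 0.03, 0, 0], [-6, 0, 0, 0, 0.08, 0, 0], [-9, 0, 0, 0, 0.13, 0.001, 0], [-12, 0, 0, 0, 0.17, 0.002, 0], [-15, 0, 0, 0.002, 0.207, 0.003, 0]]]}}

```text
time_s: 25.55
tool_pos: [0.4829, 0.1193, 0.263]
tool_rot: [0.687, 0.183, -0.68, 0.178]
ft_force: [-0.9, 0.8, 0.8]
finger_gap: 0.996
```

Call:
{"method": "send_rows", "body": {"deltas": [[[3, 0, 0, 0, 0.042, 0.02, 0], [6, 0, 0, 0, 0.084, 0.04, 0], [9, 0, 0, 0, 0.126, 0.059, 0], [12, 0, 0, 0, 0.168, 0.079, 0], [15, 0, 0, 0, 0.209, 0.098, 0]]]}}

```text
time_s: 26.18
tool_pos: [0.5003, -0.1124, 0.261]
tool_rot: [0.705, 0.092, -0.698, 0.085]
ft_force: [0.4, -1.3, 0.3]
finger_gap: 1.001
```

Call:
{"method": "send_rows", "body": {"deltas": [[[2, 0, 0, 0, 0.045, 0.012, 0], [4, 0, 0, 0, 0.09, 0.024, 0], [6, 0, 0, 0, 0.135, 0.036, 0], [7.6, 0, 0, 0, 0.185, 0.048, 0], [7.6, 0, 0, 0, 0.185, 0.048, 0]]]}}

```text
time_s: 26.8
tool_pos: [0.4973, -0.3087, 0.2595]
tool_rot: [0.709, 0.042, -0.703, 0.036]
ft_force: [-0.7, 0.7, -0.4]
finger_gap: 1.002
```

```bash
python3 - <<'E'
from h import *
plan((.5015,-.3015,.15,-82.6),(.5015,-.3015,.1,-82.6))
st=r.get_state();im,d,P=cloud('wrist'); H,S,V=hsv(im)
w=lambda n,m,z,b: print(np.round(np.nanmedian(P[seg(n,'wrist',im,m,z,b,st)],0),3))
w('lid',((H<8)|(H>172))&(S>150),.135,(0,560,0,420))
E
```

```text
now [ 0.4973 -0.3087  0.2595] yaw -83.7 F [-0.7  0.7 -0.4] gap 87.1 t 26.8 q [-0.27  0.43  1.05  1.75 -0.41  1.2  -0.57]
(0.5015, -0.3015, 0.15, -82.6) -> [-1.1 -0.4  0.4] [ 0.1095 -0.006  -0.0041]
(0.5015, -0.3015, 0.1, -82.6) -> [0. 0. 0.] [ 0.05  0.   -0.  ]
lid 2735 rect [ 501.  -300.8] [58.  55.2] 6.5 circ [ 501.  -301.1] 29.4
[ 0.501 -0.301  0.134]
```

Call:
{"method": "send_rows", "body": {"deltas": [[[-1.1, -0.4, 0.4, 0.03, -0.006, -0.004, 0], [-1.1, -0.4, 0.4, 0.06, -0.006, -0.004, 0], [-1.1, -0.4, 0.4, 0.09, -0.006, -0.004, 0], [-1.1, -0.4, 0.4, 0.105, -0.006, -0.004, 0], [-1.1, -0.4, 0.4, 0.105, -0.006, -0.004, 0]]]}}

```text
time_s: 27.48
tool_pos: [0.5024, -0.297, 0.1537]
tool_rot: [-0.705, -0.049, 0.706, -0.046]
ft_force: [-0.4, 0.3, 0.2]
finger_gap: 0.994
```

```bash
python3 -c "
from h import *
plan((.5015,-.3015,.1,-82.6))"
```

```text
now [ 0.5024 -0.297   0.1537] yaw -82.3 F [-0.4  0.3  0.2] gap 86.5 t 27.48 q [-0.21  0.54  0.95  1.87 -0.52  1.01 -0.48]
(0.5015, -0.3015, 0.1, -82.6) -> [0.3 0.  0.2] [0.0537 0.0045 0.0015]
```

Call:
{"method": "send_rows", "body": {"deltas": [[[0.3, 0, 0.2, 0.005, 0.005, 0.001, 0], [0.3, 0, 0.2, 0.025, 0.005, 0.001, 0], [0.3, 0, 0.2, 0.045, 0.005, 0.001, 0], [0.3, 0, 0.2, 0.053, 0.005, 0.001, 0], [0.3, 0, 0.2, 0.053, 0.005, 0.001, 0]]]}}

```text
time_s: 28.1
tool_pos: [0.5015, -0.3018, 0.0997]
tool_rot: [-0.705, -0.046, 0.706, -0.046]
ft_force: [0.7, 0.1, 0.7]
finger_gap: 1.001
```

Call:
{"method": "send_rows", "body": {"deltas": [[[0, 0, 0, 0, 0, 0, 0.15], [0, 0, 0, 0, 0, 0, 0.3], [0, 0, 0, 0, 0, 0, 0.5], [0, 0, 0, 0, 0, 0, 0.5], [0, 0, 0, 0, 0, 0, 0.5]]], "newtons": 25}}

```text
time_s: 28.72
tool_pos: [0.5017, -0.3018, 0.1]
tool_rot: [-0.705, -0.046, 0.706, -0.046]
ft_force: [-0.2, 0.7, 1.6]
finger_gap: 0.678
```

```bash
python3 -c "
from h import *
plan((.5015,-.3015,.25,-82.6),(.545,-.17,.25,-40),(.587,-.041,.25,3.4),(.587,-.041,.101,3.4))"
```

```text
now [ 0.5017 -0.3018  0.1   ] yaw -82.6 F [-0.2  0.7  1.6] gap 59.0 t 28.73 q [-0.16  0.61  0.89  1.9  -0.59  0.92 -0.42]
(0.5015, -0.3015, 0.25, -82.6) -> [0.  0.1 0. ] [-0.15   -0.0004  0.0003]
(0.545, -0.17, 0.25, -40) -> [-42.6   0.    0. ] [ 0.     -0.1248 -0.0601]
(0.587, -0.041, 0.25, 3.4) -> [-43.4   0.    0. ] [-0.     -0.0507 -0.1258]
(0.587, -0.041, 0.101, 3.4) -> [0. 0. 0.] [0.149 0.    0.   ]
```

Call:
{"method": "send_rows", "body": {"deltas": [[[0, 0, 0, -0.02, 0, 0, 0.5], [0, 0, 0, -0.055, 0, 0, 0.5], [0, 0, 0, -0.09, 0, 0, 0.5], [0, 0, 0, -0.125, 0, 0, 0.5], [0, 0, 0, -0.15, 0, 0, 0.5]]]}}

```text
time_s: 29.35
tool_pos: [0.5018, -0.3024, 0.2526]
tool_rot: [0.706, 0.045, -0.705, 0.046]
ft_force: [0.3, -0.4, -1.9]
finger_gap: 0.677
```

Call:
{"method": "send_rows", "body": {"deltas": [[[-8, 0, 0, 0, -0.022, -0.01, 0.5], [-17, 0, 0, 0, -0.05, -0.024, 0.5], [-26, 0, 0, 0, -0.076, -0.036, 0.5], [-35, 0, 0, 0, -0.102, -0.049, 0.5], [-42.6, 0, 0, 0, -0.125, -0.06, 0.5]]]}}

```text
time_s: 29.98
tool_pos: [0.5452, -0.1699, 0.2534]
tool_rot: [0.641, 0.3, -0.64, 0.3]
ft_force: [0.1, 0.3, -1.7]
finger_gap: 0.68
```

Call:
{"method": "send_rows", "body": {"deltas": [[[-9, 0, 0, 0, -0.01, -0.026, 0.5], [-18, 0, 0, 0, -0.021, -0.052, 0.5], [-27, 0, 0, 0, -0.032, -0.078, 0.5], [-36, 0, 0, 0, -0.042, -0.104, 0.5], [-43, 0, 0, 0, -0.051, -0.126, 0.5]]]}}

```text
time_s: 30.6
tool_pos: [0.5866, -0.0397, 0.2543]
tool_rot: [0.485, 0.514, -0.484, 0.515]
ft_force: [-0.2, -0.1, -1.6]
finger_gap: 0.68
```

```bash
python3 -c "
from h import *
plan((.587,-.041,.25,3.4),(.587,-.041,.101,3.4))"
```

```text
now [ 0.5866 -0.0397  0.2543] yaw 3.5 F [-0.2 -0.1 -1.6] gap 59.2 t 30.6 q [-0.5   0.34  0.64  1.74 -0.22  1.14  0.27]
(0.587, -0.041, 0.25, 3.4) -> [ 0.1  0.  -0.1] [0.0043 0.0003 0.0013]
(0.587, -0.041, 0.101, 3.4) -> [0. 0. 0.] [0.149 0.    0.   ]
```

Call:
{"method": "send_rows", "body": {"deltas": [[[0, 0, 0, 0.03, 0, 0.001, 0.5], [0, 0, 0, 0.065, 0, 0.001, 0.5], [0, 0, 0, 0.1, 0, 0.001, 0.5], [0, 0, 0, 0.135, 0, 0.001, 0.5], [0, 0, 0, 0.135, 0, 0.001, 0.5]]]}}

```text
time_s: 31.22
tool_pos: [0.5847, -0.0408, 0.1177]
tool_rot: [0.484, 0.516, -0.486, 0.514]
ft_force: [0.0, 0.3, -2.1]
finger_gap: 0.677
```

```bash
python3 -c "
from h import *
plan((.587,-.041,.101,3.4))"
```

```text
now [ 0.5847 -0.0408  0.1177] yaw 3.4 F [ 0.   0.3 -2.1] gap 58.9 t 31.23 q [-0.43  0.49  0.58  1.88 -0.34  0.88  0.37]
(0.587, -0.041, 0.101, 3.4) -> [0.  0.  0.2] [0.0167 0.0023 0.0003]
```

Call:
{"method": "send_rows", "body": {"deltas": [[[0, 0, 0.2, 0.003, 0.002, 0, 0.5], [0, 0, 0.2, 0.008, 0.002, 0, 0.5], [0, 0, 0.2, 0.013, 0.002, 0, 0.5], [0, 0, 0.2, 0.016, 0.002, 0, 0.5], [0, 0, 0.2, 0.018, 0.002, 0, 0.5]]]}}

```text
time_s: 31.85
tool_pos: [0.5869, -0.0407, 0.1009]
tool_rot: [0.485, 0.515, -0.485, 0.515]
ft_force: [-4.8, 1.5, 16.4]
finger_gap: 0.684
```

Call:
{"method": "send_rows", "body": {"deltas": [[[0, 0, 0, 0.001, 0, 0, 0.5], [0, 0, 0, 0.001, 0, 0, 0.5], [0, 0, 0, 0.001, 0, 0, 0.5], [0, 0, 0, 0.001, 0, 0, 0.5], [0, 0, 0, 0.001, 0, 0, 0.5]]]}}

```text
time_s: 32.48
tool_pos: [0.5868, -0.0407, 0.101]
tool_rot: [0.485, 0.515, -0.485, 0.514]
ft_force: [-2.1, 0.7, 6.1]
finger_gap: 0.681
```

Contact, so I'm releasing. Next is the mill at about (401,-314).

Call:
{"method": "send_rows", "body": {"deltas": [[[0, 0, 0, -0.001, 0, 0, 0.4], [0, 0, 0, -0.001, 0, 0, 0.2], [0, 0, 0, -0.001, 0, 0, 0], [0, 0, 0, -0.001, 0, 0, 0], [0, 0, 0, -0.001, 0, 0, 0]]]}}

```text
time_s: 33.1
tool_pos: [0.5869, -0.0407, 0.102]
tool_rot: [0.485, 0.515, -0.485, 0.514]
ft_force: [-0.3, -0.7, 0.5]
finger_gap: 0.976
```

Call:
{"method": "send_rows", "body": {"deltas": [[[0, 0, 0, -0.02, 0, 0, 0], [0, 0, 0, -0.06, 0, 0, 0], [0, 0, 0, -0.1, 0, 0, 0], [0, 0, 0, -0.14, 0, 0, 0], [0, 0, 0, -0.16, 0, 0, 0]]]}}

```text
time_s: 33.72
tool_pos: [0.5879, -0.0413, 0.2645]
tool_rot: [0.486, 0.514, -0.484, 0.515]
ft_force: [0.8, 0.5, -0.5]
finger_gap: 0.998
```

```bash
python3 - <<'E'
from h import *
plan((.493,-.17,.26,-40),(.401,-.314,.26,-82.6))
st=r.get_state();im,d,P=cloud('wrist'); H,S,V=hsv(im)
w=lambda n,m,z,b: print(np.round(np.nanmedian(P[seg(n,'wrist',im,m,z,b,st)],0),3))
w('lid',((H<8)|(H>172))&(S>150),.136,(0,560,0,420))
E
```

```text
now [ 0.5879 -0.0413  0.2645] yaw 3.4 F [ 0.8  0.5 -0.5] gap 86.8 t 33.73 q [-0.5   0.33  0.65  1.72 -0.22  1.16  0.27]
(0.493, -0.17, 0.26, -40) -> [43.4 -0.1 -0.1] [ 0.0041 -0.1024  0.1229]
(0.401, -0.314, 0.26, -82.6) -> [42.6  0.   0. ] [0.     0.0221 0.1694]
lid 2645 rect [586.4 -39.5] [57.6 56.3] 66.3 circ [586.7 -39.1] 29.4
[ 0.586 -0.039  0.135]
```

Call:
{"method": "send_rows", "body": {"deltas": [[[8, 0, 0, 0, -0.02, 0.024, 0], [17, 0, 0, 0, -0.04, 0.049, 0], [26, 0, 0, 0, -0.061, 0.073, 0], [35, 0, 0, 0, -0.082, 0.098, 0], [43, 0, 0, 0.004, -0.102, 0.123, 0]]]}}

```text
time_s: 34.4
tool_pos: [0.4936, -0.171, 0.2612]
tool_rot: [0.643, 0.299, -0.638, 0.3]
ft_force: [0.3, -0.4, -0.7]
finger_gap: 1.001
```

Call:
{"method": "send_rows", "body": {"deltas": [[[9, 0, 0, 0, 0.005, 0.034, 0], [18, 0, 0, 0, 0.01, 0.068, 0], [27, 0, 0, 0, 0.014, 0.102, 0], [36, 0, 0, 0, 0.018, 0.136, 0], [43, 0, 0, 0, 0.022, 0.169, 0]]]}}

```text
time_s: 35.02
tool_pos: [0.4012, -0.3155, 0.2599]
tool_rot: [0.708, 0.043, -0.704, 0.042]
ft_force: [0.8, 0.0, 0.1]
finger_gap: 1.003
```

```bash
python3 - <<'E'
from h import *
plan((.401,-.314,.16,-82.6),(.401,-.314,.103,-82.6))
st=r.get_state();im,d,P=cloud('wrist'); H,S,V=hsv(im)
m=(abs(P[...,2]-.143)<.003)&(np.hypot(P[...,0]-.401,P[...,1]+.314)<.04)
seg('mill','wrist',im,m,.143,(0,560,0,420),st)
v,u=np.where((S<90)&(V>90)&(abs(P[...,2]-.154)<.006)&(np.hypot(P[...,0]-.401,P[...,1]+.314)<.03));print(len(u),ray('wrist',[[u.mean(),v.mean()]],.155,st))
E
```

```text
now [ 0.4012 -0.3155  0.2599] yaw -83.1 F [0.8 0.  0.1] gap 87.2 t 35.02 q [-0.32  0.26  1.1   1.91 -0.26  1.12 -0.57]
(0.401, -0.314, 0.16, -82.6) -> [-0.5 -0.3  0.1] [ 0.0999 -0.0014  0.0007]
(0.401, -0.314, 0.103, -82.6) -> [0. 0. 0.] [ 0.057  0.    -0.   ]
mill 557 rect [ 398.6 -313.9] [43.7 44.5] 7.0 circ [ 398.7 -314.1] 22.6
137 [[ 0.39910154 -0.31382855  0.155     ]]
```

Call:
{"method": "send_rows", "body": {"deltas": [[[-0.5, -0.3, 0.1, 0.025, -0.001, 0.002, 0], [-0.5, -0.3, 0.1, 0.05, -0.001, 0.002, 0], [-0.5, -0.3, 0.1, 0.08, -0.001, 0.002, 0], [-0.5, -0.3, 0.1, 0.095, -0.001, 0.002, 0], [-0.5, -0.3, 0.1, 0.095, -0.001, 0.002, 0]]]}}

```text
time_s: 35.7
tool_pos: [0.3957, -0.3186, 0.1646]
tool_rot: [-0.705, -0.041, 0.707, -0.043]
ft_force: [-0.1, 0.5, 0.1]
finger_gap: 0.999
```

```bash
python3 -c "
from h import *
plan((.3993,-.3138,.1028,-82.6))"
```

```text
now [ 0.3957 -0.3186  0.1646] yaw -83.1 F [-0.1  0.5  0.1] gap 86.9 t 35.7 q [-0.19  0.39  1.    2.03 -0.4   0.94 -0.43]
(0.3993, -0.3138, 0.1028, -82.6) -> [-0.5  0.1 -0.1] [ 0.0617 -0.0045 -0.0043]
```

Call:
{"method": "send_rows", "body": {"deltas": [[[-0.5, 0, 0, 0.002, -0.004, -0.004, 0], [-0.5, 0, 0, 0.025, -0.004, -0.004, 0], [-0.5, 0, 0, 0.045, -0.004, -0.004, 0], [-0.5, 0, 0, 0.061, -0.004, -0.004, 0], [-0.5, 0, 0, 0.061, -0.004, -0.004, 0]]]}}

```text
time_s: 36.33
tool_pos: [0.399, -0.314, 0.1031]
tool_rot: [-0.704, -0.045, 0.707, -0.046]
ft_force: [-0.3, 0.6, -0.6]
finger_gap: 1.001
```

Call:
{"method": "send_rows", "body": {"deltas": [[[0, 0, 0, 0, 0, 0, 0.25], [0, 0, 0, 0, 0, 0, 0.4], [0, 0, 0, 0, 0, 0, 0.5], [0, 0, 0, 0, 0, 0, 0.65], [0, 0, 0, 0, 0, 0, 0.65]]]}}

```text
time_s: 36.95
tool_pos: [0.399, -0.3141, 0.1032]
tool_rot: [-0.704, -0.045, 0.707, -0.046]
ft_force: [-0.1, -1.3, -0.6]
finger_gap: 0.518
```

```bash
python3 -c "
from h import *
plan((.3993,-.3138,.255,-82.6),(.491,-.138,.255,-40),(.5828,.0385,.255,3.4),(.5828,.0385,.104,3.4))"
```

```text
now [ 0.399  -0.3141  0.1032] yaw -82.6 F [-0.1 -1.3 -0.6] gap 45.1 t 36.95 q [-0.11  0.48  0.91  2.08 -0.51  0.82 -0.34]
(0.3993, -0.3138, 0.255, -82.6) -> [-0.   0.2 -0.1] [-1.518e-01  1.000e-04  2.000e-04]
(0.491, -0.138, 0.255, -40) -> [-42.6   0.    0. ] [ 0.     -0.1625 -0.1136]
(0.5828, 0.0385, 0.255, 3.4) -> [-43.4   0.    0. ] [-0.     -0.0431 -0.1942]
(0.5828, 0.0385, 0.104, 3.4) -> [0. 0. 0.] [0.151 0.    0.   ]
```

Call:
{"method": "send_rows", "body": {"deltas": [[[0, 0.2, 0, -0.02, 0, 0, 0.65], [0, 0.2, 0, -0.06, 0, 0, 0.65], [0, 0.2, 0, -0.1, 0, 0, 0.65], [0, 0.2, 0, -0.135, 0, 0, 0.65], [0, 0.2, 0, -0.16, 0, 0, 0.65]]]}}

```text
time_s: 37.58
tool_pos: [0.3993, -0.3142, 0.2656]
tool_rot: [0.707, 0.044, -0.705, 0.046]
ft_force: [0.8, 1.4, -2.4]
finger_gap: 0.517
```

Call:
{"method": "send_rows", "body": {"deltas": [[[-8, 0, 0, 0, -0.03, -0.021, 0.65], [-17, 0, 0, 0, -0.063, -0.044, 0.65], [-26, 0, 0, 0, -0.098, -0.068, 0.65], [-35, 0, 0, 0, -0.133, -0.093, 0.65], [-42.6, 0, 0, 0, -0.163, -0.114, 0.65]]]}}

```text
time_s: 38.2
tool_pos: [0.4918, -0.1367, 0.2663]
tool_rot: [0.641, 0.299, -0.64, 0.301]
ft_force: [0.3, -0.7, -1.8]
finger_gap: 0.521
```

Call:
{"method": "send_rows", "body": {"deltas": [[[-9, 0, 0, 0, -0.009, -0.04, 0.65], [-18, 0, 0, 0, -0.018, -0.08, 0.65], [-27, 0, 0, 0, -0.027, -0.12, 0.65], [-36, 0, 0, 0, -0.036, -0.16, 0.65], [-43.4, 0, 0, 0, -0.043, -0.194, 0.65]]]}}

```text
time_s: 38.83
tool_pos: [0.5832, 0.0411, 0.2673]
tool_rot: [0.483, 0.515, -0.482, 0.518]
ft_force: [0.0, 0.1, -1.9]
finger_gap: 0.517
```

```bash
python3 -c "
from h import *
plan((.5828,.0385,.12,3.4))"
```

```text
now [0.5832 0.0411 0.2673] yaw 3.9 F [ 0.   0.1 -1.9] gap 45.0 t 38.83 q [-0.65  0.32  0.65  1.73 -0.21  1.16  0.13]
(0.5828, 0.0385, 0.12, 3.4) -> [ 0.5  0.1 -0.2] [ 0.1473 -0.0012  0.0022]
```

Call:
{"method": "send_rows", "body": {"deltas": [[[0.5, 0, 0, 0.03, -0.001, 0.002, 0.65], [0.5, 0, 0, 0.065, -0.001, 0.002, 0.65], [0.5, 0, 0, 0.1, -0.001, 0.002, 0.65], [0.5, 0, 0, 0.135, -0.001, 0.002, 0.65], [0.5, 0, 0, 0.14, -0.001, 0.002, 0.65]]]}}

```text
time_s: 39.45
tool_pos: [0.5811, 0.0385, 0.1259]
tool_rot: [0.484, 0.514, -0.486, 0.515]
ft_force: [0.4, 0.2, -1.2]
finger_gap: 0.52
```

```bash
python3 -c "
from h import *
plan((.5828,.0385,.104,3.4))"
```

```text
now [0.5811 0.0385 0.1259] yaw 3.3 F [ 0.4  0.2 -1.2] gap 45.3 t 39.45 q [-0.58  0.47  0.59  1.88 -0.33  0.89  0.22]
(0.5828, 0.0385, 0.104, 3.4) -> [-0.1  0.2  0.1] [0.0219 0.0017 0.    ]
```

Call:
{"method": "send_rows", "body": {"deltas": [[[0, 0, 0, 0.005, 0.002, 0, 0.65], [0, 0, 0, 0.011, 0.002, 0, 0.65], [0, 0, 0, 0.017, 0.002, 0, 0.65], [0, 0, 0, 0.02, 0.002, 0, 0.65], [0, 0, 0, 0.022, 0.002, 0, 0.65]]]}}

```text
time_s: 40.08
tool_pos: [0.5832, 0.0386, 0.1041]
tool_rot: [0.484, 0.514, -0.486, 0.515]
ft_force: [-0.4, 1.4, 7.8]
finger_gap: 0.52
```

Call:
{"method": "send_rows", "body": {"deltas": [[[0, 0, 0, 0.001, 0, 0, 0.65], [0, 0, 0, 0.001, 0, 0, 0.65], [0, 0, 0, 0.001, 0, 0, 0.65], [0, 0, 0, 0.001, 0, 0, 0.65], [0, 0, 0, 0.001, 0, 0, 0.65]]]}}

```text
time_s: 40.7
tool_pos: [0.5833, 0.0386, 0.1041]
tool_rot: [0.485, 0.514, -0.486, 0.515]
ft_force: [-2.8, -0.4, 5.3]
finger_gap: 0.518
```

Call:
{"method": "send_rows", "body": {"deltas": [[[0, 0, 0, -0.001, 0, 0, 0.5], [0, 0, 0, -0.001, 0, 0, 0.3], [0, 0, 0, -0.001, 0, 0, 0], [0, 0, 0, -0.001, 0, 0, 0], [0, 0, 0, -0.001, 0, 0, 0]]]}}

```text
time_s: 41.32
tool_pos: [0.5833, 0.0386, 0.1051]
tool_rot: [0.485, 0.514, -0.486, 0.515]
ft_force: [-0.5, 0.1, 1.1]
finger_gap: 0.887
```

Call:
{"method": "send_rows", "body": {"deltas": [[[0, 0, 0, -0.02, 0, 0, 0], [0, 0, 0, -0.06, 0, 0, 0], [0, 0, 0, -0.11, 0, 0, 0], [0, 0, 0, -0.17, 0, 0, 0], [0, 0, 0, -0.23, 0, 0, 0]]]}}

```text
time_s: 41.95
tool_pos: [0.5831, 0.039, 0.337]
tool_rot: [0.485, 0.514, -0.486, 0.515]
ft_force: [0.7, 0.6, 0.3]
finger_gap: 1.0
```

Call:
{"method": "send_rows", "body": {"deltas": [[[0, 0, 0, 0, 0, 0, 0], [0, 0, 0, 0, 0, 0, 0], [0, 0, 0, 0, 0, 0, 0], [0, 0, 0, 0, 0, 0, 0], [0, 0, 0, 0, 0, 0, 0]]]}}

```text
time_s: 42.58
tool_pos: [0.5828, 0.039, 0.3362]
tool_rot: [0.484, 0.514, -0.486, 0.515]
ft_force: [0.3, -0.5, -0.2]
finger_gap: 1.002
```

```bash
python3 - <<'E'
from h import *
plan()
st=r.get_state();im,d,P=cloud('wrist'); H,S,V=hsv(im)
w=lambda n,m,z,b: print(np.round(np.nanmedian(P[seg(n,'wrist',im,m,z,b,st)],0),3))
w('lid',((H<8)|(H>172))&(S>150),.136,(200,380,0,240))
m=(abs(P[...,2]-.144)<.003)&(np.hypot(P[...,0]-.583,P[...,1]-.038)<.04); w('mill',m,.144,(0,560,0,420))
t,d,P=cloud('top');H,S,V=hsv(t);m=(H>45)&(H<90)&(S>80)&(abs(P[...,1]-.32)<.1)&(P[...,0]<.56)
print(cv2.minAreaRect((P[m&(P[...,2]>.065)][:,:2]*1000).astype(np.float32)))
print('butter top slice z',np.nanmedian(P[m&(abs(P[...,2]-.068)<.006)],0))
cv2.imwrite('pics/c8.png',np.hstack([cv2.resize(im[:,100:460],(400,466)),cv2.resize(t[100:340,100:430],(400,466))]))
E
```

```text
now [0.5828 0.039  0.3362] yaw 3.3 F [ 0.3 -0.5 -0.2] gap 87.1 t 42.58 q [-0.67  0.27  0.68  1.63 -0.17  1.31  0.09]
lid 578 rect [585.4 -17.7] [51.8 22.5] 3.4 circ [586.1 -28.9] 25.9
[ 0.585 -0.02   0.135]
mill 370 rect [583.2  40.2] [43.9 43.2] 3.4 circ [583.3  40.3] 22.7
[0.583 0.046 0.145]
((425.84710693359375, 318.9774169921875), (103.26068878173828, 57.366668701171875), 15.489137649536133)
butter top slice z [0.42463589 0.31611206 0.06732359]
```

View pics/c8.png

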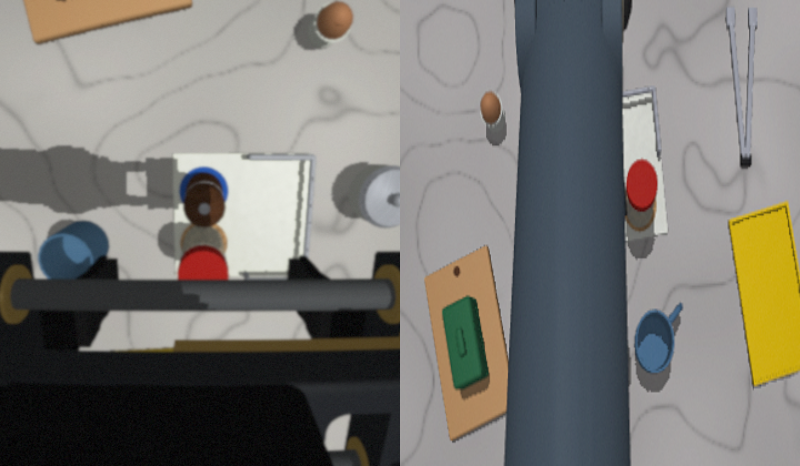

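Jar and mill stand on their inlays: mill at (205,200), jar at (203,265) in the left half. The butter is on the board at (465,342), and the mug, tongs, egg cup and empty tray look undisturbed. I'm handing in.

```bash
python3 -c "
from h import *
print(r.hand_in())"
```

```text
the job is handed in; nothing more can be done
None
```

The job is handed in at about 43 s of the 134 s allowed. I moved the jar and mill upright to the tray, set the butter dish on the board, then put both back on their inlays. `hand_in` gives no verdict, so these are my own last checks:

- **Butter dish:** The wrist camera put it at (429, 322) mm, with the board's middle at (430, 321) mm and yaw matching to 0.1°. A final check from the top camera read (426, 319) mm, about 1° off. The two disagree by about 4 mm, but both are well inside the limits.
- **Jar:** After release it measured (586.6, -39.5) mm, against (587, -40) mm at the start. In the last wrist picture the gripper partly hid the lid, so that reading isn't usable.
- **Mill:** It measured (583, 40) mm, against (583, 38) mm at the start, upright on the blue inlay.
- **Robot and the rest:** The gripper was open and clear above everything, with the wrist force near zero. The mug, tongs and egg cup looked unmoved in the last picture, but I did not measure their positions again.

On the first pickup the mill was gripped about 6 mm off centre. I gripped it centrally from the tray before putting it back.

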